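# Restock the tilting bread display

### The job

Restock the roll display: lower the tilted tray by leading the red lever down through its zigzag gate to the bottom, then lay every golden roll on the cooling boards in the tray, side by side on its floor and pointing front to back. Only then swing the retaining rail over to the front until it rests in its catches, and raise the tray again with the lever, pausing in the middle notch so that the rolls settle, and leave the lever in the top notch. Leave the dark rye roll and the other things on the counter alone.

Things in the scene. Friction and masses are not known exactly. Their poses are not given: they have to be found in the camera images.
- roll1_centre (a point): golden bread roll (light, floury slashes on top), 120 mm long (its x axis), 38 mm wide (y), 38 mm high, about 0.1 kg; crusty, rigid, flat underside. Point: its centre, half-way up, 19 mm above its underside; z axis up. It may be absent. It starts lying on one of the two cooling boards, roughly crosswise (its length along world y)
- roll2_centre (a point): golden bread roll (light, floury slashes on top), 120 mm long (its x axis), 38 mm wide (y), 38 mm high, about 0.1 kg; crusty, rigid, flat underside. Point: its centre, half-way up, 19 mm above its underside; z axis up. It may be absent. It starts lying on one of the two cooling boards, roughly crosswise (its length along world y)
- roll3_centre (a point): golden bread roll (light, floury slashes on top), 120 mm long (its x axis), 38 mm wide (y), 38 mm high, about 0.1 kg; crusty, rigid, flat underside. Point: its centre, half-way up, 19 mm above its underside; z axis up. It may be absent. It starts lying on one of the two cooling boards, roughly crosswise (its length along world y)
- roll4_centre (a point): golden bread roll (light, floury slashes on top), 120 mm long (its x axis), 38 mm wide (y), 38 mm high, about 0.1 kg; crusty, rigid, flat underside. Point: its centre, half-way up, 19 mm above its underside; z axis up. It may be absent. It starts lying on one of the two cooling boards, roughly crosswise (its length along world y)
- rye_centre (a point): the dark brown rye roll lying among the golden ones, same shape and size; not part of the job, it stays where it is. Point: its centre
- board_right: fixed wooden cooling board right of the display (negative y), 330 mm along its x, 170 mm along its y, 12 mm thick; origin at the centre of its underside, on the counter
- board_left: the same board left of the display (positive y)
- stand: fixed display stand; origin on the counter below the tray's middle, x axis from the tray's front (robot side) to its back, y to the left, z up. Pale wooden tray above, lever console at its right-hand end (negative y). The tray is hinged along its front edge, 100 mm in front of the origin, 48 mm up; the lever lifts its back: level at the bottom, about 0.20 rad in the middle notch, 0.38 in the top
- tray_floor (a point): centre of the tray's inner floor, 60 mm above the counter when level; x along the floor from front board to back board, y left, z out of the floor; tilts with the tray. Inner floor 184 (x) by 308 mm (y); boards 8 mm thick, rising above the floor 28 mm in front, 45 mm at the sides, 50 mm behind. Room for four rolls side by side, lying front to back, 72 mm from centre to centre
- lever (a joint): fore-and-aft angle of the lever (rad), + = knob towards the robot (minus stand-x), which raises the tray: tilt = 0.203 + 0.352 x this. Bottom of the gate about -0.55, middle notch about 0 (it settles at -0.05), top notch about +0.52. The tray's weight drives the lever to negative values (2 to 3 N at the knob): it falls back unless it lies in a notch
- stick (a joint): sideways angle of the lever (rad), + = knob leans away from the tray (minus stand-y), - = towards the tray; carried by the fore-and-aft joint. Outer slot about +0.2, inner slot about -0.2. Stays where it is left
- knob (a point): centre of the red ball knob, 34 mm across, on the lever. The lever turns about a point 60 mm below gate_centre; from there the knob's centre lies, in stand axes, at 0.118 m x (-cos(stick) sin(lever), -sin(stick), cos(stick) cos(lever)). The ball can be gripped from above and turns in the grip as the lever leans
- gate_centre (a point): middle of the aluminium gate plate (170 x 100 x 6 mm) on the grey console, 95 mm above the counter; axes as the stand's. The lever's 10 mm rod runs in a zigzag slot 16 mm wide; its centre line here, in mm (x, y): bottom (36, -13), along to (0, -13), across to the middle notch (0, 13), along to (-36, 13), across to the top notch (-36, -13). Going down: the same way back
- rail (a joint): angle of the U-shaped retaining rail (rad): 0 = at the front, its crossbar resting in the two hook catches above the front board; grows as it is lifted and swung back over the tray; 2.6 = as far back as it goes. A stiff hinge (about 0.1 N m): it stays where it is left
- rail_grip (a point): middle of the rail's crossbar: a black grip sleeve 16 mm thick and 90 mm long, along the tray's y; the bar beside it is 8 mm thick. Pinched from above it can be led round its arc of 98 mm radius; the sleeve turns in the grip
- rail_hinge (a point): the rail's hinge axis (along the tray's y), mid-width, fixed to the tray, 48 mm above its floor and 5 mm in front of its centre. In tray axes the grip lies from here at 0.098 m x (-cos(rail - 0.10), 0, sin(rail - 0.10)); its ends stand 168 mm left and right of here, outside the side boards
- jam_mid (a point): bystander: jam jar 64 mm wide, 85 mm tall, red lid; point on its axis, half-way up
- honey_mid (a point): bystander: honey jar 68 mm wide, 95 mm tall, brass lid; point on its axis, half-way up
- bowl_mid (a point): bystander: white pot 100 mm wide, 50 mm tall; point on its axis, half-way up
- cup_mid (a point): bystander: blue mug 76 mm wide, 85 mm tall; point on its axis, half-way up
- brush_mid (a point): bystander: flour brush with wooden handle, 190 mm long, lying; point near its middle
- oil_mid (a point): bystander: green oil bottle 56 mm wide, 180 mm tall; point on its axis, half-way up
Mind the look-alikes: they are no part of the job. Leave any purple look-alike of the part that bears roll3_centre alone. What is shaped like the part that bears roll1_centre but pink is not meant.

How it is judged:
By the outcome, as a careful person would: the job done as asked, in the order asked, and still so for the second after the job is handed in, with the robot touching nothing.
Of roll1, roll2, roll3, roll4 only 2 to 4 are there at a start; the rules pass over those that are not, and their reading is None.
At some moment in a run one of roll1, roll2, roll3, roll4 may be knocked a few centimetres aside while the robot is not near it.
Once in a run the grip may slacken for a moment while it holds something.
It also fails if it takes over 210 s, if anything falls off the work surface, if the arm or the gripper's body presses on something with over 40 N, if the wrist force passes 120 N, or if a joint passes its speed limit or range.

### The arm

A 6-joint arm with a two-finger parallel gripper is mounted at the origin on the work surface. World frame = base frame: x ahead of the robot, y to its left, z up, the work surface at z = 0. Lengths are in m, angles in degrees, forces in N, time in s.
With the tool pointing down it reaches from about 0.3 to 0.75 m from the base axis. Payload 8.5 kg.
Tool frame: the origin (TCP) lies at the very end of the fingers, on their centre line; the grasp point (between the pads) lies 19 mm behind it; z points along the fingers, y is the line along which they close (so a half turn about z gives the same grasp; the last joint's range is limited). The gripper opens to 85 mm and grips with 20 to 120 N. Pads are 22 mm wide; open, the fingers measure 114 mm over their backs; the gripper's body (76 mm by 85 mm) begins 54 mm behind the grasp point. The pads swing forward as they close: fully open they stand 13 mm farther back than shut.
Start: joints at [-80.575, 21.807, 74.336, -0, 83.858, -12.336], TCP at [0.204, -0.511, 0.231] pointing down, gripper open.
Joint ranges: [-178.18, 178.18], [-50.72, 133.34], [12.68, 142.11], [-81.47, 261.47], [9.98, 163.14], [-165.26, 165.26]. Speed limits (degrees/s): [136.94, 136.94, 180, 180, 180, 180].

### API

Orientations are given as a 3x3 rotation matrix whose columns are the frame's x, y, z axes.
In Python, from rig import env gives the robot as it stands.
- The arm moves only by the tool move_arm, never from a script. Its argument "plan" is a list of rows, each a list of 7 numbers: the turn, a rotation vector about the tool's x, y, z in degrees, then the shift along the tool's x, y, z in cm, then the gripper command: -1 is shut, 1 is fully open, values between are in proportion. In form: [[ax, ay, az, tx, ty, tz, jaw], ...]. A call has 1 to 5 rows; each row is the pose to reach, as a shift and turn from the pose commanded when the call began, along the tool's axes at that moment; what a row does not reach only later rows make up. A row lasts 1/10 s, in which the tool goes at most 50 mm and 8.59 degrees, less where a joint would pass 70% of its speed; a pose out of reach is approached as far as the arm can. A call with a gripper value outside its range is refused whole. The fingers move at their own pace and stop on an object; "squeeze" is the grip in N (left out, the last holds). Time passes only in rows, so rows that repeat a pose let the fingers close. It gives the time, the measured TCP pose, the force, the opening and the grip force at its end, in the units of the state.
- env.observe(): the state, without advancing time (a new reading comes with each control period).
- env.get_image(name): name is "scene" or "top"; returns a dict with "color" (400x640x3 uint8, red, green, blue), "fov_y" (degrees; the focal length in pixels is half the picture's height over the tangent of half this angle, whatever the lens; pixels are square), "cx", "cy" (the principal point, pixels), "distortion" ([k1, k2, p1, p2, k3] as OpenCV has them; the pictures are not rectified), "R" (3x3) and "t" (3): a world point X has camera coordinates R X + t. Camera axes: x right, y down, z forward; pixel columns grow to the right and rows downward; lengths in m; the calibration is good to about 2 mm. A picture is of the moment at which its call begins. There is no depth.
- env.close_job(): hands the job in; it is judged then, once.
Trained networks look in a picture, given as the dict that the camera call returned (one of the last four; its "shot" number tells which), for a name from the list of things; names that differ only in an ending like _2 or _b are one class to them, and where a whole thing is asked for, a point or a joint stands for the part that bears it (a point fixed in the world has none). Each returns a list of dicts, best first, with "conf" (0 to 1); they miss things now and then, are a little off and sometimes report something else, mostly with a low value. They report only what shows in the picture. A call takes as long as a camera call. They do not tell look-alikes from the thing itself.
- env.outline_of(target, picture): "mask" (400x640 bool, what is visible of it) and "bbox" ([centre column, centre row, width, height] in pixels, round what is visible of it).
- env.tip_of(target, picture): "pixel" ([column, row] in pixels: a listed point, or the origin of a listed thing).
The state is a dict: "time_s": time; "q": joint angles; "qvel": joint speeds; "joint_efforts": joint torques, N m; "position": TCP position; "tool_rot": TCP orientation; "ft_force": force on the tool from outside, world axes, zero at the start; "wrist_torque": the same for the moment, N m; "grip_width": finger opening in m; "gripper_force": force on a finger pad.
Only numpy, scipy, OpenCV 4.12 (cv2) and the standard library are available. Lean on these libraries where they do the work, as an engineer would, in place of code of your own. Each camera call takes 0.05 s, during which the arm holds its last target. There are 200 camera calls.

## Working session

There is one attempt and no reset: what is moved stays moved. The work goes in short steps, Python scripts to look and compute and a tool call to move; the robot and the scene stay as the last step left them, time stands still between calls to the robot, and variables do not carry over. Pictures are saved under pics/ and viewed, at most 14 in all, crops included, and the job is handed in when it is done.

Besides the shell and the picture viewer there is one more tool, called after "Emit:" by a JSON object that holds its "method" and its "body", one argument or row to a line. move_arm: Moves the arm, as the interface text tells. Its arguments: {"type":"object","properties":{"plan":{"type":"array"},"squeeze":{"type":"number"}},"required":["plan"]}

```bash
ls; mkdir -p pics
cat > h.py <<'E'
import numpy as np, cv2
from rig import env
def K(p):
    f=p["color"].shape[0]/2/np.tan(np.radians(p["fov_y"])/2)
    return np.array([[f,0,p["cx"]],[0,f,p["cy"]],[0,0,1.]])
def ray(p,px):
    u=cv2.undistortPoints(np.array([[px]],float),K(p),np.array(p["distortion"],float))[0,0]
    R=np.array(p["R"]);t=np.array(p["t"]); return -R.T@t, R.T@np.array([u[0],u[1],1.])
def onz(p,px,z):
    o,d=ray(p,px); return o+d*(z-o[2])/d[2]
def tri(obs):
    A=np.zeros((3,3));b=np.zeros(3)
    for p,px in obs:
        o,d=ray(p,px);d=d/np.linalg.norm(d);M=np.eye(3)-np.outer(d,d);A+=M;b+=M@o
    X=np.linalg.solve(A,b)
    return X,[np.round(np.linalg.norm(proj(p,X)-px),1) for p,px in obs]
def proj(p,X):
    r,_=cv2.Rodrigues(np.array(p["R"],float))
    return cv2.projectPoints(np.array([X],float),r,np.array(p["t"],float),K(p),np.array(p["distortion"],float))[0][0,0]
def save(p,n,crop=None,s=1):
    c=p["color"]
    if crop: c=c[crop[1]:crop[3],crop[0]:crop[2]]
    cv2.imwrite("pics/"+n,cv2.resize(c[:,:,::-1],None,fx=s,fy=s,interpolation=cv2.INTER_CUBIC))
E
python3 - <<'E'
from h import *
np.set_printoptions(precision=4,suppress=True)
S=env.get_image("scene");T=env.get_image("top")
save(S,"s1.png",s=1.25);save(T,"t1.png",s=1.25)
for n,p in(("S",S),("T",T)): print(n,ray(p,[320,200]),p["fov_y"])
for n in ["roll1_centre","rye_centre","stand","tray_floor","knob","gate_centre","rail_grip","rail_hinge","board_left","board_right"]:
    for c,p in(("S",S),("T",T)):
        print(n,c,[(np.round(d["pixel"]),round(d["conf"],2)) for d in env.tip_of(n,p)[:6]])
print(env.observe())
E
```

```text
pics
S (array([ 1.2562, -0.5495,  1.6133]), array([-0.4106,  0.3223, -0.8531])) 43.153672962312285
T (array([0.4415, 0.0061, 1.5001]), array([ 0.0357,  0.028 , -0.9991])) 53.91826174894557
roll1_centre S [(array([167., 306.]), 0.68), (array([204., 240.]), 0.65), (array([181., 215.]), 0.48)]
roll1_centre T [(array([439., 269.]), 0.82), (array([438., 227.]), 0.65)]
rye_centre S [(array([382., 145.]), 0.81)]
rye_centre T [(array([222., 218.]), 0.71), (array([328., 127.]), 0.29)]
stand S [(array([325., 216.]), 0.62)]
stand T [(array([322., 190.]), 0.76)]
tray_floor S []
tray_floor T [(array([323., 190.]), 0.97)]
knob S [(array([257., 223.]), 0.54)]
knob T [(array([392., 202.]), 0.64)]
gate_centre S [(array([270., 237.]), 0.76)]
gate_centre T [(array([388., 190.]), 0.73)]
rail_grip S [(array([326., 184.]), 0.56)]
rail_grip T [(array([323., 182.]), 0.69)]
rail_hinge S [(array([318., 187.]), 0.67)]
rail_hinge T [(array([324., 202.]), 0.62), (array([377., 128.]), 0.15)]
board_left S [(array([390., 163.]), 0.87), (array([245., 210.]), 0.48)]
board_left T [(array([231., 200.]), 0.96)]
board_right S [(array([220., 272.]), 0.67), (array([258., 220.]), 0.67)]
board_right T [(array([438., 196.]), 0.74)]
{'time_s': 1.1, 'q': array([-80.5739,  21.805 ,  74.3331,  -0.0008,  83.859 , -12.3363]), 'qvel': array([-0.0777,  0.0119, -0.0467,  0.1014,  0.061 , -0.0653]), 'joint_efforts': array([ -0.001 , -44.8324, -23.1465,  -0.0003,   0.0005,   0.    ]), 'position': array([ 0.2039, -0.5108,  0.2314]), 'tool_rot': array([[ 0.9287,  0.3708, -0.    ],
       [ 0.3708, -0.9287, -0.0001],
       [-0.    ,  0.    , -1.    ]]), 'ft_force': array([0.2268, 0.582 , 0.8221]), 'wrist_torque': array([-0.0037,  0.0211, -0.001 ]), 'gripper_force': 0.0, 'grip_width': 0.08555953638080485}
```

View pics/s1.png

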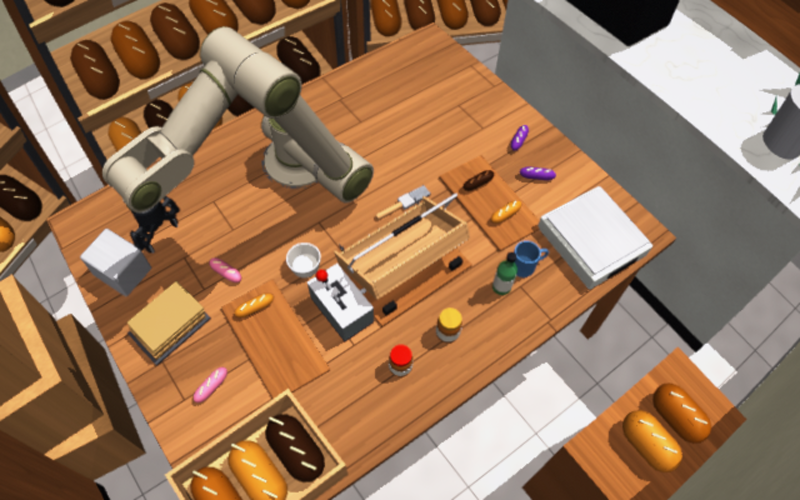

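View pics/t1.png

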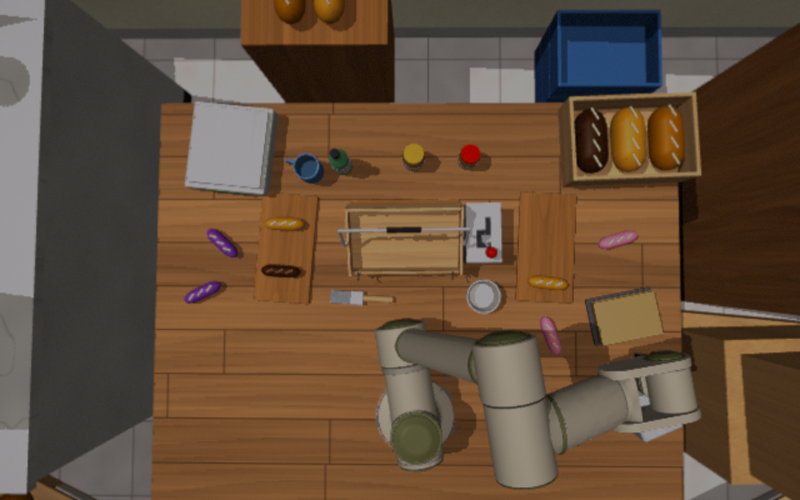

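```bash
cat > fit.py <<'E'
from h import *
from scipy.optimize import least_squares
np.set_printoptions(precision=4,suppress=True)
def Ry(a): return np.array([[np.cos(a),0,-np.sin(a)],[0,1,0],[np.sin(a),0,np.cos(a)]])  # lifts +x for a>0
def tray(th,P):   # tray coords -> stand
    return np.array([-.1,0,.048])+Ry(th)@(np.array(P)+[.1,0,.012])
def knob(g,l,s): return g+[0,0,-.06]+.118*np.array([-np.cos(s)*np.sin(l),-np.sin(s),np.cos(s)*np.cos(l)])
def model(v,lever=.52,stick=.2):
    x,y,a,gx,gy,r=v; th=.203+.352*lever
    Rz=np.array([[np.cos(a),-np.sin(a),0],[np.sin(a),np.cos(a),0],[0,0,1]]);g=np.array([gx,gy,.095])
    H=np.array([-.005,0,.048])
    L={"stand":np.zeros(3),"tray_floor":tray(th,[0,0,0]),"gate_centre":g,"knob":knob(g,lever,stick),"rail_hinge":tray(th,H),
       "rail_grip":tray(th,H+.098*np.array([-np.cos(r-.1),0,np.sin(r-.1)]))}
    return {k:Rz@p+[x,y,0] for k,p in L.items()}
if __name__=="__main__":
    sh=[(c,env.get_image(c)) for c in("scene","top","scene","top")]
    obs=[]
    for c,p in sh:
        for n in ["stand","tray_floor","gate_centre","knob","rail_hinge","rail_grip"]:
            d=env.tip_of(n,p)
            if d and d[0]["conf"]>.4: obs.append((n,p,np.array(d[0]["pixel"]),c))
    f=lambda v:np.concatenate([proj(p,model(v)[n])-px for n,p,px,c in obs])
    s=least_squares(f,[.55,0,0,0,-.23,2.],loss="soft_l1")
    print(s.x); 
    for (n,p,px,c),r in zip(obs,f(s.x).reshape(-1,2)): print(n,c,r)
    for k,X in model(s.x).items(): print(k,X)
    for n,p in sh[:2]:
        for nm in("board_left","board_right"):
            d=env.tip_of(nm,p); print(nm,n,[onz(p,q["pixel"],0)[:2] for q in d[:1]])
        for nm in("roll1_centre","rye_centre"):
            for q in env.tip_of(nm,p): print(nm,n,q["pixel"],round(q["conf"],2),onz(p,q["pixel"],.031)[:2])
            for q in env.outline_of(nm,p):
                ys,xs=np.nonzero(q["mask"]); W=np.array([onz(p,(a,b),.031)[:2] for a,b in zip(xs,ys)])
                w,V=np.linalg.eigh(np.cov(W.T)); print("  mask",nm,n,round(q["conf"],2),W.mean(0),"axis deg",np.degrees(np.arctan2(V[1,1],V[0,1])),np.sqrt(w))
E
python3 fit.py
```

```text
[ 0.5351  0.0356 -0.0718  0.0246 -0.224   2.4945]
stand scene [-3.0722 -0.7913]
tray_floor scene [ 0.2581 -0.4531]
gate_centre scene [ 0.6711 -2.372 ]
knob scene [-2.0586 -0.8327]
rail_hinge scene [ 1.0059 -0.7254]
rail_grip scene [-0.4062 -0.2123]
stand top [2.2379 1.5505]
tray_floor top [ 1.2621 -0.3304]
gate_centre top [-0.8932 -1.0829]
knob top [4.1497 0.683 ]
rail_hinge top [-1.4971 -2.1217]
rail_grip top [1.1384 0.0309]
stand scene [-0.7722 -0.5913]
tray_floor scene [-1.5419 -0.6531]
gate_centre scene [ 1.7711 -1.972 ]
knob scene [-0.0586 -0.4327]
rail_hinge scene [1.9059 3.2746]
rail_grip scene [ 0.4938 -1.1123]
stand top [ 0.9379 -2.7495]
tray_floor top [-1.3379  2.6696]
gate_centre top [ 0.8068 -1.6829]
knob top [ 3.7497 -1.617 ]
rail_hinge top [-3.3971 -1.4217]
rail_grip top [ 0.6384 -1.4691]
stand [0.5351 0.0356 0.    ]
tray_floor [0.5232 0.0364 0.0968]
gate_centre [ 0.5435 -0.1896  0.095 ]
knob [ 0.4845 -0.2088  0.1354]
rail_hinge [0.5006 0.0381 0.1394]
rail_grip [0.542  0.0351 0.2281]
board_left scene [array([0.4986, 0.3965])]
board_right scene [array([ 0.5081, -0.395 ])
[... 992 characters left out ...]
6 -0.4017]
roll1_centre top [375.2, 127.6] 0.16 [ 0.7673 -0.1593]
  mask roll1_centre top 0.87 [ 0.4003 -0.3891] axis deg 84.20421268083386 [0.0106 0.0318]
  mask roll1_centre top 0.86 [ 0.2443 -0.3992] axis deg -160.199969905686 [0.0106 0.0301]
  mask roll1_centre top 0.72 [ 0.5295 -0.6001] axis deg 106.7048799626065 [0.0102 0.031 ]
  mask roll1_centre top 0.65 [0.7426 0.329 ] axis deg 58.008099109055365 [0.0204 0.0283]
rye_centre top [222.1, 217.9] 0.84 [0.4257 0.4138]
rye_centre top [288.9, 240.7] 0.27 [0.3418 0.1626]
  mask rye_centre top 0.75 [0.432  0.4068] axis deg 84.41917781599079 [0.0115 0.0309]
  mask rye_centre top 0.74 [ 0.4002 -0.3884] axis deg 84.83443135350393 [0.0105 0.0323]
```

Run:
```python
from h import *
np.set_printoptions(precision=4,suppress=True)
S=env.get_image("scene");T=env.get_image("top")
A=T["color"][150:230,265:410];B=S["color"][150:280,235:385]
cv2.imwrite("pics/t2.png",cv2.resize(A[:,:,::-1],None,fx=5.5,fy=5.5,interpolation=cv2.INTER_CUBIC))
cv2.imwrite("pics/s2.png",cv2.resize(B[:,:,::-1],None,fx=4.6,fy=4.6,interpolation=cv2.INTER_CUBIC))
k=[]
for n,p in(("S",S),("T",T)):
    hsv=cv2.cvtColor(p["color"],cv2.COLOR_RGB2HSV).astype(int);h,s,v=hsv[...,0],hsv[...,1],hsv[...,2]
    red=((h<6)|(h>174))&(s>180)&(v>90)
    gold=(h>13)&(h<24)&(s>150)&(v>180)
    for nm,m in(("red",red),("gold",gold)):
        c,l,st,ce=cv2.connectedComponentsWithStats(m.astype(np.uint8))
        for i in range(1,c):
            if 15<st[i,4]<700: print(n,nm,st[i],ce[i],onz(p,ce[i],.031 if nm=="gold" else .135))
```

```text
S red [253 216   9   9  63] [256.9206 219.8254] [ 0.4833 -0.2086  0.135 ]
S red [312 276  17  17 237] [320.2363 284.    ] [ 0.7926 -0.1735  0.135 ]
S gold [308  84  14   9  27] [314.6296  88.    ] [0.0298 0.3639 0.031 ]
S gold [421  87  10  14  51] [425.4902  94.1765] [0.3323 0.7317 0.031 ]
S gold [343  92  71  40 486] [383.9465 113.4671] [0.3125 0.5123 0.031 ]
S gold [320 108   8   6  16] [323.875  110.6875] [0.1563 0.3187 0.031 ]
S gold [299 115  43  33 188] [318.2713 129.6223] [0.224  0.2399 0.031 ]
S gold [301 120   5   7  17] [303.2353 123.2941] [0.1617 0.2101 0.031 ]
S gold [447 130  12  12  45] [452.8444 135.1556] [0.5628 0.6688 0.031 ]
S gold [335 142  17   8  39] [344.1282 145.6923] [0.349  0.2743 0.031 ]
S gold [394 148  38  29 244] [410.209  163.9549] [0.5679 0.4284 0.031 ]
S gold [149 171   8   6  18] [152.7222 173.8889] [ 0.0229 -0.4023  0.031 ]
S gold [139 178  10   8  20] [143.65 181.75] [ 0.0346 -0.4476  0.031 ]
S gold [  0 181   7  12  74] [  2.7027 186.6622] [-0.3005 -0.9411  0.031 ]
S gold [375 181   9   8  43] [378.4419 184.9302] [0.5699 0.2653 0.031 ]
S gold [369
[... 691 characters left out ...]
280.7015] [ 0.6485 -0.2808  0.031 ]
S gold [175 296  24  21  98] [186.5102 305.602 ] [ 0.5646 -0.5516  0.031 ]
S gold [516 301   9   9  23] [520.6087 305.3913] [1.2281 0.3501 0.031 ]
S gold [536 310  32  37 435] [551.7793 328.1241] [1.3531 0.3787 0.031 ]
S gold [207 318   9   6  18] [211.8333 319.8889] [ 0.6554 -0.5076  0.031 ]
S gold [143 325  11   6  16] [148.375  327.8125] [ 0.5589 -0.694   0.031 ]
S gold [126 326  16  11  32] [133.875 330.875] [ 0.5406 -0.7394  0.031 ]
S gold [159 379  26  21 319] [170.5423 390.511 ] [ 0.7772 -0.7327  0.031 ]
T red [369 116  15  15 182] [375.989  122.8187] [ 0.7611 -0.1504  0.135 ]
T red [389 198   8   8  53] [392.5472 201.4151] [ 0.4862 -0.2071  0.135 ]
```

View pics/t2.png

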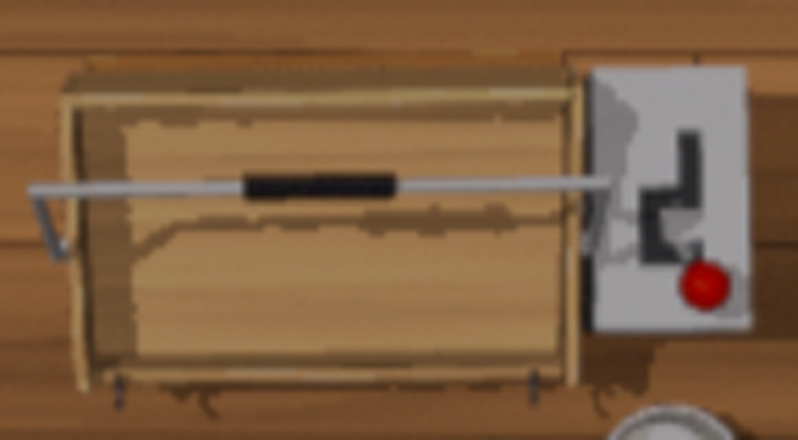

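View pics/s2.png

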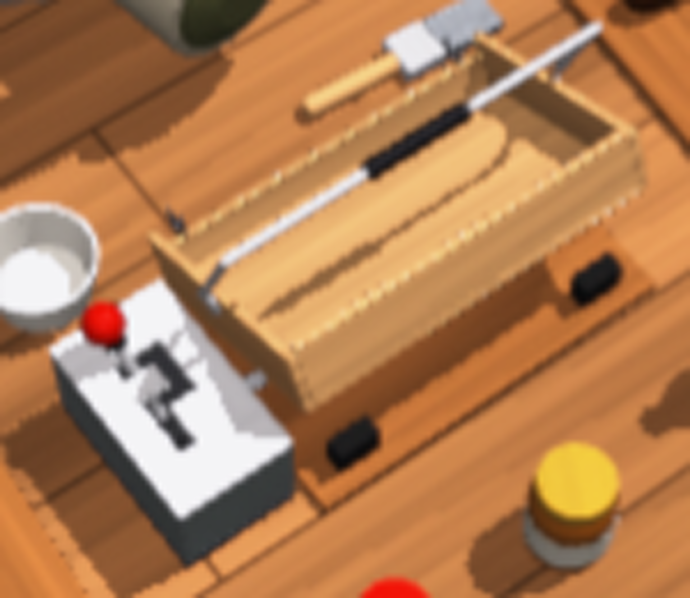

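Run:
```python
from h import *
np.set_printoptions(precision=4,suppress=True)
S=env.get_image("scene");T=env.get_image("top")
t=lambda a,b:np.array([265+a/5.5-.4,150+b/5.5-.4]); s=lambda a,b:np.array([235+a/4.6-.4,150+b/4.6-.4])
C={"backleft":(t(592,68),s(293,440)),"backright":(t(747,66),s(182,517)),"frontright":(t(752,330),s(52,352)),"frontleft":(t(592,330),s(160,281)),
"sleeve":(t(320,187),s(418,142)),"barL":(t(30,190),s(598,28)),"barR":(t(605,184),s(222,264)),"trayBackR_top":(t(577,90),s(298,370)),"trayBackL_top":(t(66,96),s(634,130)),"trayFrontR":(t(572,385),s(158,238)),
"knob":(np.array([392.55,201.4]),np.array([256.9,219.8])),"slotbot":(t(690,132),s(182,440)),"slotmid":(t(652,200),s(150,350))}
for k,(a,b) in C.items():
    print(k,*tri([(T,a),(S,b)]), onz(T,a,.098)[:2],onz(S,b,.098)[:2])
# golden rolls: mask-based centroid in local window
for n,p,ws in(("S",S,[(388,142,440,186),(180,225,225,260)]),("T",T,[(210,168,250,192),(418,215,462,238)])):
    for w in ws:
        c=p["color"][w[1]:w[3],w[0]:w[2]];hsv=cv2.cvtColor(c,cv2.COLOR_RGB2HSV).astype(int)
        print(n,w,"hsv centre rows"); h,s_,v=hsv[...,0],hsv[...,1],hsv[...,2]
        m=(h>12)&(h<25)&(s_>120)&(v>150) if n=="S" else (h>12)&(s_>100)&(v>140)
        m=cv2.morphologyEx(m.astype(np.uint8),cv2.MORPH_CLOSE,np.ones((3,3)))
        cc,l,st,ce=cv2.connectedComponentsWithStats(m);i=1+np.argmax(st[1:,4]);print(st[i])
        ys,xs=np.nonzero(l==i);W=np.array([onz(p,(a+w[0],b+w[1]),.031)[:2] for a,b in zip(xs,ys)])
        e,V=np.linalg.eigh(np.cov(W.T));print(W.mean(0),"mid",(W.min(0)+W.max(0))/2,np.degrees(np.arctan(V[1,1]/V[0,1])),np.sqrt(e))
for p in(T,S):
    for q in env.outline_of("roll1_centre",p):
        ys,xs=np.nonzero(q["mask"]);print(round(q["conf"],2),onz(p,(xs.mean(),ys.mean()),.031)[:2])
```

```text
backleft [ 0.6278 -0.1411  0.1002] [np.float64(0.1), np.float64(0.1)] [ 0.6284 -0.1409] [ 0.6266 -0.1409]
backright [ 0.6301 -0.241   0.0986] [np.float64(0.2), np.float64(0.2)] [ 0.6299 -0.2416] [ 0.6302 -0.2404]
frontright [ 0.4591 -0.2439  0.0929] [np.float64(0.3), np.float64(0.4)] [ 0.4584 -0.244 ] [ 0.4626 -0.244 ]
frontleft [ 0.4572 -0.1425  0.0929] [np.float64(0.5), np.float64(0.5)] [ 0.458  -0.1407] [ 0.4588 -0.1452]
sleeve [0.5401 0.0329 0.229 ] [np.float64(0.0), np.float64(0.0)] [0.5503 0.0357] [0.4722 0.0879]
barL [0.5372 0.2031 0.2284] [np.float64(0.4), np.float64(0.4)] [0.5478 0.2246] [0.4688 0.2726]
barR [ 0.5416 -0.1361  0.2274] [np.float64(0.5), np.float64(0.5)] [ 0.5527 -0.1493] [ 0.474  -0.0988]
trayBackR_top [ 0.6076 -0.1238  0.1581] [np.float64(0.5), np.float64(0.5)] [ 0.614  -0.1312] [ 0.5819 -0.1047]
trayBackL_top [0.5998 0.1906 0.1792] [np.float64(0.1), np.float64(0.1)] [0.6094 0.2017] [0.5627 0.2327]
trayFrontR [ 0.4236 -0.1263  0.0953] [np.float64(0.6), np.float64(0.6)] [ 0.4224 -0.1277] [ 0.4263 -0.1254]
knob [ 0.4853 -0.208   0.1374] [np.float64(0.4), np.flo
[... 280 characters left out ...]
hsv centre rows
[   0    0   52   44 1913]
[0.5682 0.4372] mid [0.5618 0.4385] -83.1352198760806 [0.0506 0.0599]
S (180, 225, 225, 260) hsv centre rows
[   0    0   45   35 1413]
[ 0.3907 -0.3864] mid [ 0.3918 -0.3893] 40.56011515903921 [0.038  0.0468]
T (210, 168, 250, 192) hsv centre rows
[  0   0  30  24 270]
[0.5741 0.423 ] mid [0.5699 0.4074] -87.32360109457204 [0.0174 0.0334]
T (418, 215, 462, 238) hsv centre rows
[  5   7  30   8 175]
[ 0.4002 -0.3887] mid [ 0.4006 -0.3897] 83.64216159772052 [0.0066 0.029 ]
0.74 [ 0.4005 -0.3893]
0.67 [ 0.5307 -0.6003]
0.6 [ 0.2446 -0.3977]
0.46 [0.574  0.3988]
0.37 [ 0.493  -0.2222]
0.87 [ 0.5332 -0.6065]
0.67 [ 0.398  -0.3927]
0.52 [ 0.2481 -0.4031]
```

```bash
cat > plan.py <<'E'
from h import *
from scipy.spatial.transform import Rotation as Ro
def Rt(yaw,tilt=0,about="x"):  # yaw deg = direction of tool x; tilt deg about world axis after
    c,s=np.cos(np.radians(yaw)),np.sin(np.radians(yaw))
    R=np.array([[c,s,0],[s,-c,0],[0,0,-1.]])
    return Ro.from_euler(about,tilt,degrees=True).as_matrix()@R
def chain(wps,start=None):
    o=env.observe(); P,R=(o["position"],o["tool_rot"]) if start is None else start
    for p,r in wps:
        r=R if r is None else r; p=np.array(p,float)
        rv=Ro.from_matrix(R.T@r).as_rotvec(degrees=True);sh=R.T@(p-P)*100
        print(np.round(rv,1).tolist(),np.round(sh,2).tolist(),"rows",max(np.linalg.norm(rv)/8.59,np.linalg.norm(sh)/5).round(1)); P,R=p,r
def st():
    o=env.observe();print(round(o["time_s"],1),o["position"].round(4),o["tool_rot"].round(3).tolist(),o["ft_force"].round(1),o["grip_width"].round(4),round(o["gripper_force"],1))
E
python3 - <<'E'
from plan import *
R=Rt(90,20);print(R.round(3))
h=Ro.from_matrix(Rt(55,0)).as_matrix()
chain([([.34,-.37,.24],h),([.4855,-.228,.195],R),([.4855,-.2008,.1163],R)])
E
```

```text
[[ 0.     1.     0.   ]
 [ 0.94  -0.     0.342]
 [ 0.342 -0.    -0.94 ]]
[0.0, 0.0, -33.2] [17.86, -8.03, -0.87] rows 3.9
[6.1, 19.4, -34.6] [19.98, 3.77, 4.5] rows 4.7
[0.0, 0.0, 0.0] [-0.14, 0.0, 8.33] rows 1.7
```

Emit:
{"method": "move_arm", "body": {
  "plan": [
    [0,0,-33.2,17.86,-8.03,-0.87,0.5],
    [0,0,-33.2,17.86,-8.03,-0.87,0.5],
    [0,0,-33.2,17.86,-8.03,-0.87,0.5],
    [0,0,-33.2,17.86,-8.03,-0.87,0.5],
    [0,0,-33.2,17.86,-8.03,-0.87,0.5]
  ],
  "squeeze": 30
}}

```text
time_s: 3.9
position: [0.3428, -0.3664, 0.2407]
tool_rot: [[0.567, 0.824, 0.001], [0.824, -0.567, 0.0], [0.001, 0.001, -1.0]]
ft_force: [-1.3, -0.4, 0.1]
grip_width: 0.0638
gripper_force: 0.0
```

Emit:
{"method": "move_arm", "body": {
  "plan": [
    [6.1,19.4,-34.6,19.98,3.77,4.5,0.5],
    [6.1,19.4,-34.6,19.98,3.77,4.5,0.5],
    [6.1,19.4,-34.6,19.98,3.77,4.5,0.5],
    [6.1,19.4,-34.6,19.98,3.77,4.5,0.5],
    [6.1,19.4,-34.6,19.98,3.77,4.5,0.5]
  ]
}}

```text
time_s: 4.4
position: [0.4874, -0.2252, 0.1937]
tool_rot: [[-0.006, 1.0, -0.002], [0.938, 0.006, 0.347], [0.347, -0.0, -0.938]]
ft_force: [-0.8, -1.4, -0.2]
grip_width: 0.064
gripper_force: 0.0
```

Run:
```python
from plan import *
st()
S=env.get_image("scene");save(S,"s3.png",(200,130,400,280),4)
R=Rt(90,20)
chain([([.4855,-.2008,.1163],R)])
```

```text
Traceback (most recent call last):
  File "plan.py", line 14, in st
    o=env.observe();print(round(o["time_s"],1),o["position"].round(4),o["tool_rot"].round(3).tolist(),o["ft_force"].round(1),o["grip_width"].round(4),round(o["gripper_force"],1))
                                                                                                                             ^^^^^^^^^^^^^^^^^^^^^
AttributeError: 'float' object has no attribute 'round'
```

Emit:
{"method": "move_arm", "body": {
  "plan": [
    [0,0,0,-0.4,-0.2,4,0.5],
    [0,0,0,-0.4,-0.2,6.5,0.5],
    [0,0,0,-0.4,-0.2,8.1,0.5],
    [0,0,0,-0.4,-0.2,8.1,0.5],
    [0,0,0,-0.4,-0.2,8.1,0.5]
  ]
}}

```text
time_s: 4.9
position: [0.4838, -0.2048, 0.118]
tool_rot: [[0.002, 1.0, 0.001], [0.94, -0.002, 0.342], [0.342, 0.001, -0.94]]
ft_force: [0.3, -1.4, 0.9]
grip_width: 0.0638
gripper_force: 0.0
```

```bash
sed -i 's/o\["grip_width"\].round(4)/round(float(o["grip_width"]),4)/' plan.py
python3 - <<'E'
from plan import *
st()
S=env.get_image("scene");save(S,"s3.png",(210,150,360,260),4)
E
```

```text
4.9 [ 0.4838 -0.2048  0.118 ] [[0.002, 1.0, 0.001], [0.94, -0.002, 0.342], [0.342, 0.001, -0.94]] [ 0.3 -1.4  0.9] 0.0638 0.0
```

View pics/s3.png

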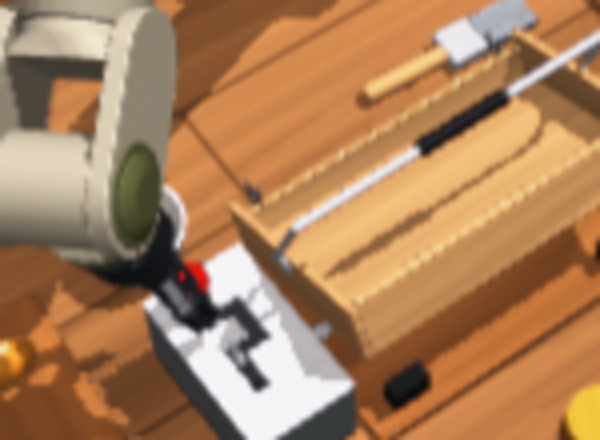

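Emit:
{"method": "move_arm", "body": {
  "plan": [
    [0,0,0,0.35,0.1,0.2,0.5],
    [0,0,0,0.35,0.1,0.2,-1],
    [0,0,0,0.35,0.1,0.2,-1],
    [0,0,0,0.35,0.1,0.2,-1],
    [0,0,0,0.35,0.1,0.2,-1]
  ],
  "squeeze": 30
}}

```text
time_s: 5.45
position: [0.4849, -0.2003, 0.1172]
tool_rot: [[0.001, 1.0, 0.001], [0.94, -0.002, 0.342], [0.342, 0.001, -0.94]]
ft_force: [1.5, -0.1, 3.2]
grip_width: 0.0319
gripper_force: 29.5
```

Run:
```python
from plan import *
st()
```

```text
5.5 [ 0.4849 -0.2003  0.1172] [[0.001, 1.0, 0.001], [0.94, -0.002, 0.342], [0.342, 0.001, -0.94]] [ 1.5 -0.1  3.2] 0.0319 29.5
```

```bash
cat > lev.py <<'E'
from plan import *
from fit import knob
a=.015;Rz=np.array([[np.cos(a),-np.sin(a),0],[np.sin(a),np.cos(a),0],[0,0,1]])
def rows(R,K0,segs,n=5):
    G=np.zeros(3)
    (l0,s0)=K0
    for l1,s1 in segs:
        for f in np.arange(1,n+1)/n:
            l,s=l0+(l1-l0)*f,s0+(s1-s0)*f
            print((R.T@Rz@(knob(G,l,s)-knob(G,l0,s0))*100).round(2).tolist())
        print("--",(Rz@(knob(G,l1,s1)-knob(G,*K0))).round(4)); l0,s0=l1,s1
if __name__=="__main__":
    rows(Rt(90,20),(.51,.16),[(.53,-.19),(0,-.19),(0,.19),(-.56,.19)])
E
python3 lev.py
```

```text
[0.79, -0.1, 0.22]
[1.57, -0.18, 0.48]
[2.33, -0.23, 0.8]
[3.08, -0.24, 1.16]
[3.8, -0.23, 1.56]
-- [-0.0023  0.0411 -0.0017]
[0.21, 1.09, -0.52]
[0.38, 2.23, -0.94]
[0.5, 3.42, -1.23]
[0.59, 4.63, -1.41]
[0.63, 5.86, -1.46]
-- [0.0562 0.0419 0.0142]
[-0.79, 0.01, -0.43]
[-1.6, 0.03, -0.8]
[-2.45, 0.04, -1.11]
[-3.31, 0.05, -1.35]
[-4.19, 0.07, -1.52]
-- [ 0.0569 -0.0026  0.0142]
[-0.01, 1.29, 0.07]
[-0.06, 2.57, 0.29]
[-0.17, 3.82, 0.63]
[-0.32, 5.02, 1.1]
[-0.52, 6.15, 1.69]
-- [ 0.1185 -0.0017 -0.0035]
```

Emit:
{"method": "move_arm", "body": {
  "plan": [
    [0,0,0,0.79,-0.1,0.22,-1],
    [0,0,0,1.57,-0.18,0.48,-1],
    [0,0,0,2.33,-0.2,0.8,-1],
    [0,0,0,3.08,-0.2,1.16,-1],
    [0,0,0,3.8,-0.2,1.56,-1]
  ]
}}

```text
time_s: 5.95
position: [0.4835, -0.1589, 0.1155]
tool_rot: [[0.001, 1.0, 0.003], [0.94, -0.002, 0.34], [0.34, 0.003, -0.94]]
ft_force: [6.8, -10.1, 0.9]
grip_width: 0.0323
gripper_force: 29.7
```

Emit:
{"method": "move_arm", "body": {
  "plan": [
    [0,0,0,0,0,0,-1]
  ]
}}

```text
time_s: 6.05
position: [0.4835, -0.1584, 0.1154]
tool_rot: [[-0.0, 1.0, 0.002], [0.94, -0.0, 0.341], [0.341, 0.002, -0.94]]
ft_force: [6.7, -1.9, -0.5]
grip_width: 0.0322
gripper_force: 29.7
```

Emit:
{"method": "move_arm", "body": {
  "plan": [
    [0,0,0,0.21,1.09,-0.52,-1],
    [0,0,0,0.38,2.23,-0.94,-1],
    [0,0,0,0.5,3.42,-1.23,-1],
    [0,0,0,0.59,4.63,-1.41,-1],
    [0,0,0,0.63,5.86,-1.46,-1]
  ]
}}

```text
time_s: 6.55
position: [0.5398, -0.1563, 0.1313]
tool_rot: [[0.001, 1.0, -0.005], [0.939, 0.001, 0.345], [0.345, -0.005, -0.939]]
ft_force: [-4.9, 2.3, 12.4]
grip_width: 0.0322
gripper_force: 31.4
```

Emit:
{"method": "move_arm", "body": {
  "plan": [
    [0,0,0,0,0,0,-1]
  ]
}}

```text
time_s: 6.65
position: [0.5417, -0.1567, 0.1312]
tool_rot: [[-0.001, 1.0, -0.0], [0.939, 0.001, 0.344], [0.344, -0.0, -0.939]]
ft_force: [3.2, 1.8, 4.9]
grip_width: 0.0324
gripper_force: 23.2
```

Good; cross to the outer slot, then down to the bottom.

Emit:
{"method": "move_arm", "body": {
  "plan": [
    [0,0,0,-0.79,0,-0.43,-1],
    [0,0,0,-1.6,0,-0.8,-1],
    [0,0,0,-2.45,0,-1.11,-1],
    [0,0,0,-3.31,0,-1.35,-1],
    [0,0,0,-4.19,0,-1.52,-1]
  ]
}}

```text
time_s: 7.15
position: [0.5411, -0.2033, 0.1312]
tool_rot: [[0.001, 1.0, 0.001], [0.939, -0.001, 0.343], [0.343, 0.0, -0.94]]
ft_force: [2.4, 1.6, 3.3]
grip_width: 0.0321
gripper_force: 30.1
```

Emit:
{"method": "move_arm", "body": {
  "plan": [
    [0,0,0,0,0,0,-1]
  ]
}}

```text
time_s: 7.25
position: [0.5411, -0.2042, 0.1309]
tool_rot: [[0.002, 1.0, 0.001], [0.94, -0.003, 0.342], [0.342, 0.0, -0.94]]
ft_force: [1.8, -0.5, 4.1]
grip_width: 0.032
gripper_force: 30.3
```

Emit:
{"method": "move_arm", "body": {
  "plan": [
    [0,0,0,-0.01,1.29,0.07,-1],
    [0,0,0,-0.06,2.57,0.29,-1],
    [0,0,0,-0.17,3.82,0.63,-1],
    [0,0,0,-0.32,5.02,1.1,-1],
    [0,0,0,-0.5,6.1,1.65,-1]
  ]
}}

```text
time_s: 7.75
position: [0.6015, -0.2022, 0.113]
tool_rot: [[0.003, 1.0, -0.003], [0.939, -0.001, 0.343], [0.343, -0.004, -0.939]]
ft_force: [-5.4, -3.2, 12.9]
grip_width: 0.0322
gripper_force: 43.3
```

Emit:
{"method": "move_arm", "body": {
  "plan": [
    [0,0,0,0,0,0,-1]
  ]
}}

```text
time_s: 7.85
position: [0.6025, -0.202, 0.1129]
tool_rot: [[0.002, 1.0, -0.001], [0.939, -0.001, 0.343], [0.343, -0.002, -0.939]]
ft_force: [-1.3, -2.1, 4.8]
grip_width: 0.0323
gripper_force: 41.6
```

Emit:
{"method": "move_arm", "body": {
  "plan": [
    [0,0,0,0,0,0,0.5],
    [0,0,0,0,0,0,0.5],
    [0,0,0,0,0,-4,0.5],
    [0,0,0,0,0,-9,0.5],
    [0,0,0,0,0,-13,0.5]
  ]
}}

```text
time_s: 8.35
position: [0.6021, -0.2471, 0.2382]
tool_rot: [[0.001, 1.0, 0.002], [0.94, -0.001, 0.342], [0.342, 0.001, -0.94]]
ft_force: [0.3, -1.2, 1.3]
grip_width: 0.0642
gripper_force: 0.0
```

Run:
```python
from plan import *
np.set_printoptions(precision=4,suppress=True)
st()
T=env.get_image("top");S=env.get_image("scene")
c1=T["color"][140:245,205:465]; cv2.imwrite("pics/t3.png",cv2.resize(c1[:,:,::-1],None,fx=3,fy=3,interpolation=cv2.INTER_CUBIC))
c1=S["color"][120:290,180:445]; cv2.imwrite("pics/s4.png",cv2.resize(c1[:,:,::-1],None,fx=3,fy=3,interpolation=cv2.INTER_CUBIC))
for p in(T,S):
    for q in env.outline_of("roll1_centre",p):
        ys,xs=np.nonzero(q["mask"]);W=np.array([onz(p,(a,b),.031)[:2] for a,b in zip(xs,ys)])
        w,V=np.linalg.eigh(np.cov(W.T)); print(round(q["conf"],2),W.mean(0),np.degrees(np.arctan(V[1,1]/V[0,1])),np.sqrt(w),p["color"][ys,xs].mean(0))
chain([([.47,-.36,.2],Rt(84)),([.4,-.39,.12],Rt(84)),([.4,-.39,.016],Rt(84))])
```

```text
8.3 [ 0.6021 -0.2471  0.2382] [[0.001, 1.0, 0.002], [0.94, -0.001, 0.342], [0.342, 0.001, -0.94]] [ 0.3 -1.2  1.3] 0.0642 0.0
0.84 [ 0.2444 -0.3987] 20.139853384412742 [0.0115 0.0312] [111.8278  62.5045  70.855 ]
0.82 [ 0.5304 -0.6028] -72.65842533863223 [0.0092 0.0299] [113.8381  62.9636  73.749 ]
0.57 [ 0.3956 -0.4066] 89.32943185926779 [0.0106 0.0213] [116.0299  77.1542  26.8358]
0.77 [ 0.398 -0.393] 84.04522571578667 [0.0118 0.0319] [186.7814 122.6557  46.4222]
0.49 [ 0.2487 -0.4032] 17.563656496471353 [0.0107 0.032 ] [181.562   95.708  111.6569]
[-1.0, -20.0, 5.8] [-11.9, -13.19, -0.52] rows 3.6
[0.0, 0.0, 0.0] [-3.72, -6.65, 8.0] rows 2.2
[0.0, 0.0, 0.0] [0.0, 0.0, 10.4] rows 2.1
```

View pics/t3.png

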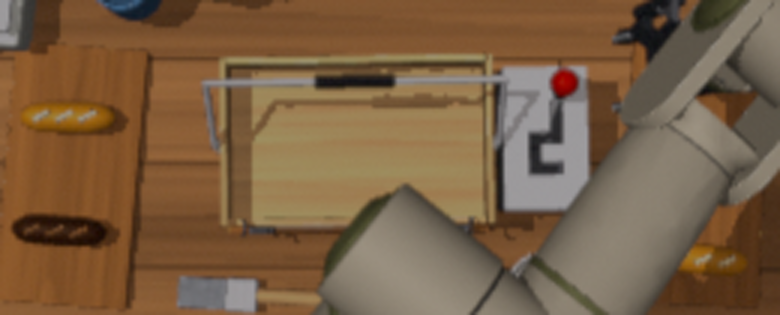

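View pics/s4.png

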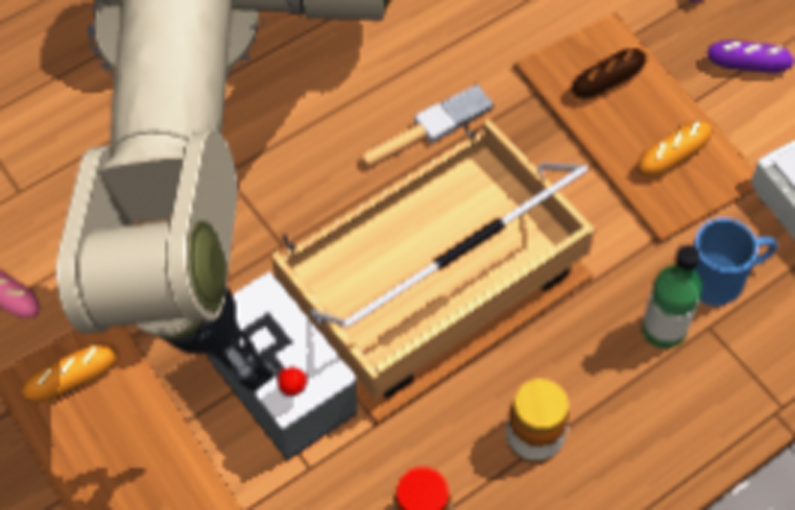

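Emit:
{"method": "move_arm", "body": {
  "plan": [
    [-1.0,-20.0,5.8,-11.9,-13.2,-0.5,0.5],
    [-1.0,-20.0,5.8,-11.9,-13.2,-0.5,0.5],
    [-1.0,-20.0,5.8,-11.9,-13.2,-0.5,0.5],
    [-1.0,-20.0,5.8,-11.9,-13.2,-0.5,0.5],
    [-1.0,-20.0,5.8,-11.9,-13.2,-0.5,0.5]
  ]
}}

```text
time_s: 9.05
position: [0.4673, -0.3603, 0.1977]
tool_rot: [[0.106, 0.994, -0.004], [0.994, -0.106, 0.003], [0.003, -0.004, -1.0]]
ft_force: [-0.7, 0.4, -0.1]
grip_width: 0.0643
gripper_force: 0.0
```

Emit:
{"method": "move_arm", "body": {
  "plan": [
    [0,0,0,-3.7,-6.65,8.0,0.5],
    [0,0,0,-3.7,-6.65,8.0,0.5],
    [0,0,0,-3.7,-6.65,8.0,0.5],
    [0,0,0,-3.7,-6.65,8.0,0.5]
  ]
}}

```text
time_s: 9.45
position: [0.3995, -0.389, 0.1183]
tool_rot: [[0.104, 0.995, -0.002], [0.995, -0.104, 0.004], [0.003, -0.003, -1.0]]
ft_force: [0.3, 0.4, 0.8]
grip_width: 0.0637
gripper_force: 0.0
```

Run:
```python
from plan import *
np.set_printoptions(precision=4,suppress=True)
st()
T=env.get_image("top");S=env.get_image("scene")
def t(a,b):return (205+a/3-.33,140+b/3-.33)
def s(a,b):return (180+a/3-.33,120+b/3-.33)
print(onz(T,t(67.5,116.5),.031),onz(T,t(22,115),.031),onz(T,t(114,118),.031),onz(S,s(676,148),.031),onz(S,s(640,165),.031),onz(S,s(712,130),.031))
for p in(T,S):
    for q in env.outline_of("roll1_centre",p):
        ys,xs=np.nonzero(q["mask"]);W=np.array([onz(p,(a,b),.031)[:2] for a,b in zip(xs,ys)])
        w,V=np.linalg.eigh(np.cov(W.T)); print(round(q["conf"],2),W.mean(0),np.degrees(np.arctan(V[1,1]/V[0,1])),np.sqrt(w),p["color"][ys,xs].mean(0))
chain([([.399,-.391,.016],Rt(84))])
```

```text
9.4 [ 0.3995 -0.389   0.1183] [[0.104, 0.995, -0.002], [0.995, -0.104, 0.004], [0.003, -0.003, -1.0]] [0.3 0.4 0.8] 0.0637 0.0
[0.5738 0.397  0.031 ] [0.5755 0.4543 0.031 ] [0.572  0.3384 0.031 ] [0.5739 0.3958 0.031 ] [0.5668 0.3406 0.031 ] [0.5801 0.4532 0.031 ]
0.72 [ 0.5287 -0.6002] -73.38742883317934 [0.0098 0.0294] [148.6255  93.1699 109.5714]
0.55 [ 0.4048 -0.3586] -81.51853168165928 [0.0084 0.0142] [143.0571  98.3619  32.5905]
0.41 [ 0.5432 -0.1989] 5.341155231160835 [0.0322 0.053 ] [142.9548 139.0821 139.9204]
0.23 [0.5463 0.0351] -89.42124651581253 [0.061  0.1015] [141.1611 116.6814  79.092 ]
0.62 [ 0.3991 -0.3922] 83.32986460563922 [0.0106 0.0317] [212.9622 144.4845  54.5498]
0.62 [ 0.5329 -0.6068] -74.05760741430332 [0.012  0.0298] [226.5119 141.8621 166.5517]
0.45 [0.7668 0.0141] -48.58521036116048 [0.018  0.0274] [173.4769 136.9559  57.8592]
[0.1, 0.1, 0.1] [-0.15, -0.25, 10.5] rows 2.1
```

Emit:
{"method": "move_arm", "body": {
  "plan": [
    [0,0,0,-0.15,-0.1,5,0.5],
    [0,0,0,-0.15,-0.1,9,0.5],
    [0,0,0,-0.15,-0.1,10.3,0.5],
    [0,0,0,-0.15,-0.1,10.3,0.5],
    [0,0,0,-0.15,-0.1,10.3,0.5]
  ],
  "squeeze": 40
}}

```text
time_s: 10.15
position: [0.3998, -0.3918, 0.0187]
tool_rot: [[0.103, 0.995, 0.001], [0.995, -0.103, -0.002], [-0.002, 0.002, -1.0]]
ft_force: [0.3, -0.6, 0.5]
grip_width: 0.0641
gripper_force: 0.0
```

Emit:
{"method": "move_arm", "body": {
  "plan": [
    [0,0,0,0,0,0,-1],
    [0,0,0,0,0,0,-1],
    [0,0,0,0,0,0,-1],
    [0,0,0,0,0,0,-1]
  ]
}}

```text
time_s: 10.55
position: [0.3995, -0.3918, 0.0187]
tool_rot: [[0.103, 0.995, 0.002], [0.995, -0.103, -0.002], [-0.002, 0.002, -1.0]]
ft_force: [0.3, -0.0, 6.1]
grip_width: 0.0374
gripper_force: 40.9
```

Run:
```python
from plan import *
st()
P=env.observe()["position"]
chain([(P+[0,0,.234],Rt(45)),([.50,-.002,.25],Rt(1)),([.516,-.002,.12],Rt(1)),([.516,-.002,.066],Rt(1))])
```

```text
10.6 [ 0.3995 -0.3918  0.0187] [[0.103, 0.995, 0.002], [0.995, -0.103, -0.002], [-0.002, 0.002, -1.0]] [ 0.3 -0.   6.1] 0.0374 40.9
[0.2, 0.1, 39.1] [-0.05, 0.04, -23.4] rows 4.7
[0.0, 0.0, 44.0] [34.67, -20.45, 0.27] rows 8.1
[0.0, 0.0, 0.0] [1.6, 0.03, 13.0] rows 2.6
[0.0, 0.0, 0.0] [0.0, 0.0, 5.4] rows 1.1
```

Emit:
{"method": "move_arm", "body": {
  "plan": [
    [0,0,0,0,0,-5,-1],
    [0,0,39,0,0,-23.4,-1],
    [0,0,39,0,0,-23.4,-1],
    [0,0,39,0,0,-23.4,-1],
    [0,0,39,0,0,-23.4,-1]
  ]
}}

```text
time_s: 11.05
position: [0.399, -0.3911, 0.2557]
tool_rot: [[0.652, 0.759, 0.003], [0.759, -0.652, -0.004], [-0.002, 0.005, -1.0]]
ft_force: [0.1, -0.0, -2.5]
grip_width: 0.0375
gripper_force: 41.3
```

Emit:
{"method": "move_arm", "body": {
  "plan": [
    [0,0,0,0,0,0,-1],
    [0,0,20,17,-10,0,-1],
    [0,0,20,17,-10,0,-1],
    [0,0,20,17,-10,0,-1],
    [0,0,20,17,-10,0,-1]
  ]
}}

```text
time_s: 11.55
position: [0.4321, -0.1945, 0.2505]
tool_rot: [[0.869, 0.495, -0.001], [0.495, -0.869, 0.001], [-0.0, -0.001, -1.0]]
ft_force: [1.2, -0.2, -0.9]
grip_width: 0.0377
gripper_force: 41.3
```

Run:
```python
from plan import *
st()
chain([([.50,-.002,.25],Rt(1)),([.516,-.002,.12],Rt(1)),([.516,-.002,.068],Rt(1))])
```

```text
11.6 [ 0.4321 -0.1945  0.2505] [[0.869, 0.495, -0.001], [0.495, -0.869, 0.001], [-0.0, -0.001, -1.0]] [ 1.2 -0.2 -0.9] 0.0377 41.3
[-0.1, 0.0, 28.7] [15.43, -13.37, 0.06] rows 4.1
[0.0, 0.0, 0.0] [1.6, 0.03, 13.0] rows 2.6
[0.0, 0.0, 0.0] [0.0, 0.0, 5.2] rows 1.0
```

Emit:
{"method": "move_arm", "body": {
  "plan": [
    [0,0,28.7,15.43,-13.37,0,-1],
    [0,0,28.7,15.43,-13.37,0,-1],
    [0,0,28.7,15.43,-13.37,0,-1],
    [0,0,28.7,15.43,-13.37,0,-1],
    [0,0,28.7,15.43,-13.37,0,-1]
  ]
}}

```text
time_s: 12.05
position: [0.5004, -0.001, 0.2505]
tool_rot: [[1.0, 0.018, -0.001], [0.018, -1.0, 0.001], [-0.001, -0.001, -1.0]]
ft_force: [-0.4, -0.8, -1.3]
grip_width: 0.0374
gripper_force: 41.2
```

Emit:
{"method": "move_arm", "body": {
  "plan": [
    [0,0,0,1.6,0,5,-1],
    [0,0,0,1.6,0,9,-1],
    [0,0,0,1.6,0,13,-1],
    [0,0,0,1.6,0,13,-1]
  ]
}}

```text
time_s: 12.45
position: [0.5134, -0.0032, 0.1165]
tool_rot: [[1.0, 0.019, -0.011], [0.019, -1.0, 0.003], [-0.011, -0.003, -1.0]]
ft_force: [1.0, -0.5, -0.7]
grip_width: 0.0373
gripper_force: 41.1
```

Run:
```python
from plan import *
st()
chain([([.516,-.002,.068],Rt(1))])
S=env.get_image("scene");save(S,"s5.png",(230,130,400,260),4)
```

```text
12.4 [ 0.5134 -0.0032  0.1165] [[1.0, 0.019, -0.011], [0.019, -1.0, 0.003], [-0.011, -0.003, -1.0]] [ 1.  -0.5 -0.7] 0.0373 41.1
[-0.2, 0.6, 0.1] [0.31, -0.1, 4.85] rows 1.0
```

View pics/s5.png

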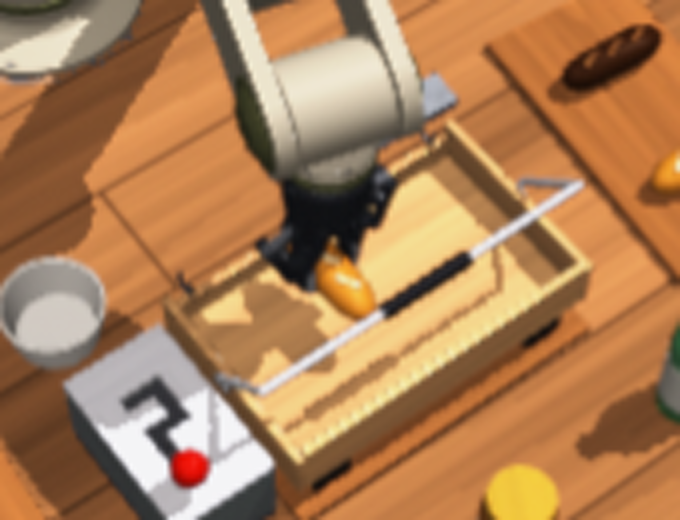

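Emit:
{"method": "move_arm", "body": {
  "plan": [
    [0,0,0,0.1,-0.1,2.5,-1],
    [0,0,0,0.1,-0.1,4,-1],
    [0,0,0,0.1,-0.1,4.9,-1],
    [0,0,0,0.1,-0.1,4.9,-1]
  ]
}}

```text
time_s: 12.9
position: [0.5177, -0.0031, 0.0727]
tool_rot: [[1.0, 0.017, 0.001], [0.017, -1.0, -0.0], [0.001, 0.0, -1.0]]
ft_force: [0.1, -0.3, -1.0]
grip_width: 0.0371
gripper_force: 41.3
```

Emit:
{"method": "move_arm", "body": {
  "plan": [
    [0,0,0,0,0,0,-1]
  ]
}}

```text
time_s: 13.0
position: [0.5181, -0.0031, 0.0734]
tool_rot: [[1.0, 0.017, 0.002], [0.017, -1.0, -0.0], [0.002, 0.0, -1.0]]
ft_force: [0.7, 0.3, -0.8]
grip_width: 0.037
gripper_force: 41.3
```

Emit:
{"method": "move_arm", "body": {
  "plan": [
    [0,0,0,0,0,0.3,-1],
    [0,0,0,0,0,0.5,-1],
    [0,0,0,0,0,0.5,-1]
  ]
}}

```text
time_s: 13.3
position: [0.5177, -0.0029, 0.0673]
tool_rot: [[1.0, 0.017, 0.001], [0.017, -1.0, -0.0], [0.001, 0.0, -1.0]]
ft_force: [-0.0, -0.1, -0.5]
grip_width: 0.0374
gripper_force: 41.4
```

Emit:
{"method": "move_arm", "body": {
  "plan": [
    [0,0,0,0,0,0,0.25],
    [0,0,0,0,0,0,0.25],
    [0,0,0,0,0,0,0.25],
    [0,0,0,-0.5,0,-4,0.25],
    [0,0,0,-1,0,-8.5,0.25]
  ]
}}

```text
time_s: 13.8
position: [0.5065, -0.0029, 0.1519]
tool_rot: [[1.0, 0.017, -0.004], [0.017, -1.0, 0.001], [-0.004, -0.001, -1.0]]
ft_force: [0.4, -0.7, -0.3]
grip_width: 0.0537
gripper_force: 0.0
```

Emit:
{"method": "move_arm", "body": {
  "plan": [
    [0,0,0,-1,0,-5,0.5],
    [0,0,0,-2,0,-10,0.5]
  ]
}}

```text
time_s: 14.0
position: [0.4871, -0.0033, 0.2519]
tool_rot: [[1.0, 0.017, -0.001], [0.017, -1.0, 0.0], [-0.001, -0.0, -1.0]]
ft_force: [1.6, -0.6, 0.0]
grip_width: 0.0638
gripper_force: 0.0
```

Run:
```python
from plan import *
st()
chain([([.52,.2,.25],Rt(40)),([.574,.396,.12],Rt(87)),([.574,.396,.0185],Rt(87))])
chain([([.52,.2,.25],Rt(-45)),([.574,.396,.12],Rt(-93))])
print(env.observe()["q"])
```

```text
14.0 [ 0.4871 -0.0033  0.2519] [[1.0, 0.017, -0.001], [0.017, -1.0, 0.0], [-0.001, -0.0, -1.0]] [ 1.6 -0.6  0. ] 0.0638 0.0
[-0.0, 0.0, -39.0] [3.64, -20.27, 0.2] rows 4.5
[0.0, 0.0, -47.0] [16.74, -11.54, 13.0] rows 5.5
[0.0, 0.0, 0.0] [0.0, 0.0, 10.15] rows 2.0
[-0.0, 0.0, 46.0] [3.64, -20.27, 0.2] rows 5.4
[0.0, 0.0, 48.0] [-10.04, -17.68, 13.0] rows 5.6
[-1.43513241e+01  1.45866261e+01  8.16398985e+01  6.13754695e-03
  8.38059872e+01  7.46611376e+01]
```

Emit:
{"method": "move_arm", "body": {
  "plan": [
    [0,0,-39,3.6,-20.3,0,0.5],
    [0,0,-39,3.6,-20.3,0,0.5],
    [0,0,-39,3.6,-20.3,0,0.5],
    [0,0,-39,3.6,-20.3,0,0.5],
    [0,0,-39,3.6,-20.3,0,0.5]
  ]
}}

```text
time_s: 14.5
position: [0.52, 0.2047, 0.2496]
tool_rot: [[0.76, 0.65, -0.001], [0.65, -0.76, 0.001], [0.0, -0.001, -1.0]]
ft_force: [-0.9, -1.0, 0.4]
grip_width: 0.0641
gripper_force: 0.0
```

Emit:
{"method": "move_arm", "body": {
  "plan": [
    [0,0,-42,16.7,-11.5,8,0.5],
    [0,0,-42,16.7,-11.5,8,0.5],
    [0,0,-42,16.7,-11.5,8,0.5],
    [0,0,-42,16.7,-11.5,8,0.5],
    [0,0,-42,16.7,-11.5,8,0.5]
  ]
}}

```text
time_s: 15.0
position: [0.5735, 0.399, 0.1668]
tool_rot: [[0.131, 0.991, -0.004], [0.991, -0.131, -0.001], [-0.001, -0.004, -1.0]]
ft_force: [-0.6, -0.3, -0.6]
grip_width: 0.0639
gripper_force: 0.0
```

Run:
```python
from plan import *
np.set_printoptions(precision=4,suppress=True)
st()
S=env.get_image("scene");save(S,"s6.png",(240,130,440,260),4)
for q in env.outline_of("roll1_centre",S):
        ys,xs=np.nonzero(q["mask"]);W=np.array([onz(S,(a,b),.031)[:2] for a,b in zip(xs,ys)])
        w,V=np.linalg.eigh(np.cov(W.T)); print(round(q["conf"],2),W.mean(0),np.degrees(np.arctan(V[1,1]/V[0,1])),np.sqrt(w),xs.mean(),ys.mean())
chain([([.574,.396,.12],Rt(87)),([.574,.396,.0185],Rt(87))])
```

```text
15.0 [0.5735 0.399  0.1668] [[0.131, 0.991, -0.004], [0.991, -0.131, -0.001], [-0.001, -0.004, -1.0]] [-0.6 -0.3 -0.6] 0.0639 0.0
0.72 [ 0.5334 -0.6095] -73.70247677374878 [0.0117 0.0314] 166.9028871391076 307.79265091863516
0.7 [0.4882 0.011 ] 0.08424765456729151 [0.0107 0.0284] 310.7878787878788 203.91774891774892
0.68 [ 0.2464 -0.4023] 18.84143877504182 [0.0101 0.0317] 179.8046875 214.88671875
[-0.2, 0.1, -4.8] [-0.14, 0.07, 4.75] rows 1.0
[0.0, 0.0, 0.0] [0.0, 0.0, 10.15] rows 2.0
```

View pics/s6.png

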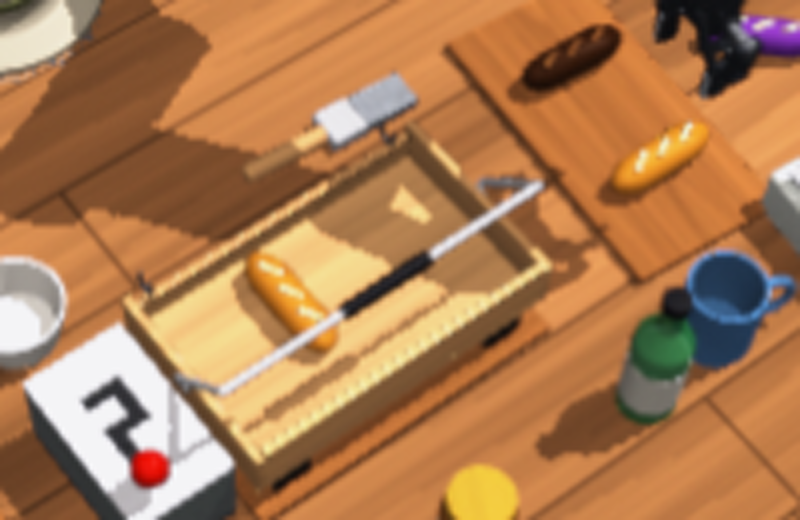

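Emit:
{"method": "move_arm", "body": {
  "plan": [
    [0,0,-4.8,-0.2,0,5,0.5],
    [0,0,-4.8,-0.2,0,9.5,0.5],
    [0,0,-4.8,-0.2,0,13.5,0.5],
    [0,0,-4.8,-0.2,0,14.8,0.5],
    [0,0,-4.8,-0.2,0,14.8,0.5]
  ]
}}

```text
time_s: 15.6
position: [0.5738, 0.3926, 0.0215]
tool_rot: [[0.059, 0.998, -0.002], [0.998, -0.059, -0.001], [-0.001, -0.002, -1.0]]
ft_force: [-0.2, 0.1, 1.1]
grip_width: 0.0638
gripper_force: 0.0
```

Emit:
{"method": "move_arm", "body": {
  "plan": [
    [0,0,0,0,0,0,0.5],
    [0,0,0,0,0,0,-1],
    [0,0,0,0,0,0,-1],
    [0,0,0,0,0,0,-1],
    [0,0,0,0,0,0,-1]
  ]
}}

```text
time_s: 16.1
position: [0.575, 0.394, 0.0246]
tool_rot: [[0.056, 0.998, 0.003], [0.998, -0.056, 0.002], [0.002, 0.003, -1.0]]
ft_force: [-0.1, -1.3, 6.4]
grip_width: 0.0374
gripper_force: 39.7
```

Run:
```python
from plan import *
st()
P=env.observe()["position"]
chain([(P+[0,0,.234],Rt(45)),([.50,.072,.25],Rt(1)),([.516,.071,.12],Rt(1)),([.516,.071,.068],Rt(1))])
```

```text
16.1 [0.575  0.394  0.0246] [[0.056, 0.998, 0.003], [0.998, -0.056, 0.002], [0.002, 0.003, -1.0]] [-0.1 -1.3  6.4] 0.0374 39.7
[0.1, -0.2, 41.8] [0.04, 0.08, -23.4] rows 4.9
[0.0, 0.0, 44.0] [-28.08, 17.47, 0.86] rows 6.6
[0.0, 0.0, 0.0] [1.6, 0.13, 13.0] rows 2.6
[0.0, 0.0, 0.0] [0.0, 0.0, 5.2] rows 1.0
```

Emit:
{"method": "move_arm", "body": {
  "plan": [
    [0,0,0,0,0,-5,-1],
    [0,0,41.8,0,0,-23,-1],
    [0,0,41.8,0,0,-23,-1],
    [0,0,41.8,0,0,-23,-1],
    [0,0,41.8,0,0,-23,-1]
  ]
}}

```text
time_s: 16.6
position: [0.5742, 0.3938, 0.258]
tool_rot: [[0.615, 0.789, 0.006], [0.789, -0.615, 0.003], [0.006, 0.003, -1.0]]
ft_force: [0.5, 0.7, 0.6]
grip_width: 0.0375
gripper_force: 40.0
```

Emit:
{"method": "move_arm", "body": {
  "plan": [
    [0,0,6,0,0,0,-1],
    [0,0,30,-18,11,0.5,-1],
    [0,0,30,-18,11,0.5,-1],
    [0,0,30,-18,11,0.5,-1],
    [0,0,30,-18,11,0.5,-1]
  ]
}}

```text
time_s: 17.1
position: [0.5519, 0.1931, 0.2482]
tool_rot: [[0.926, 0.378, 0.001], [0.378, -0.926, 0.0], [0.001, 0.0, -1.0]]
ft_force: [1.6, 0.0, -1.9]
grip_width: 0.0378
gripper_force: 40.0
```

Run:
```python
from plan import *
st()
chain([([.50,.072,.25],Rt(1)),([.516,.071,.12],Rt(1)),([.516,.071,.074],Rt(1))])
```

```text
17.1 [0.5519 0.1931 0.2482] [[0.926, 0.378, 0.001], [0.378, -0.926, 0.0], [0.001, 0.0, -1.0]] [ 1.6  0.  -1.9] 0.0378 40.0
[0.0, -0.1, 21.2] [-9.39, 9.25, -0.19] rows 2.6
[0.0, 0.0, 0.0] [1.6, 0.13, 13.0] rows 2.6
[0.0, 0.0, 0.0] [0.0, 0.0, 4.6] rows 0.9
```

Emit:
{"method": "move_arm", "body": {
  "plan": [
    [0,0,21.2,-9.4,9.25,-0.2,-1],
    [0,0,21.2,-9.4,9.25,-0.2,-1],
    [0,0,21.2,-9.4,9.25,-0.2,-1],
    [0,0,21.2,-9.4,9.25,-0.2,-1]
  ]
}}

```text
time_s: 17.5
position: [0.4998, 0.0707, 0.2506]
tool_rot: [[1.0, 0.015, 0.001], [0.015, -1.0, -0.001], [0.001, 0.001, -1.0]]
ft_force: [0.6, 0.8, -0.3]
grip_width: 0.038
gripper_force: 40.0
```

Emit:
{"method": "move_arm", "body": {
  "plan": [
    [0,0,0,1.6,0.1,5,-1],
    [0,0,0,1.6,0.1,9,-1],
    [0,0,0,1.6,0.1,13,-1],
    [0,0,0,1.6,0.1,13,-1],
    [0,0,0,1.6,0.1,13,-1]
  ]
}}

```text
time_s: 18.0
position: [0.5177, 0.0733, 0.1205]
tool_rot: [[1.0, 0.022, 0.001], [0.022, -1.0, 0.0], [0.001, -0.0, -1.0]]
ft_force: [-0.1, 0.3, 0.6]
grip_width: 0.0376
gripper_force: 40.0
```

Emit:
{"method": "move_arm", "body": {
  "plan": [
    [0,0,0,0,0,2,-1],
    [0,0,0,0,0,3.5,-1],
    [0,0,0,0,0,4,-1],
    [0,0,0,0,0,4,-1]
  ]
}}

```text
time_s: 18.4
position: [0.5178, 0.073, 0.0807]
tool_rot: [[1.0, 0.021, 0.002], [0.021, -1.0, -0.0], [0.002, 0.0, -1.0]]
ft_force: [0.7, -0.0, -0.8]
grip_width: 0.0376
gripper_force: 40.0
```

Emit:
{"method": "move_arm", "body": {
  "plan": [
    [0,0,0,0,0,0.4,-1],
    [0,0,0,0,0,0.6,-1],
    [0,0,0,0,0,0.6,-1]
  ]
}}

```text
time_s: 18.7
position: [0.5171, 0.0729, 0.0736]
tool_rot: [[1.0, 0.021, 0.0], [0.021, -1.0, 0.0], [0.0, -0.0, -1.0]]
ft_force: [-0.2, 1.3, -0.9]
grip_width: 0.0377
gripper_force: 40.0
```

Emit:
{"method": "move_arm", "body": {
  "plan": [
    [0,0,0,0,0,0.2,-1],
    [0,0,0,0,0,0.2,-1]
  ]
}}

```text
time_s: 18.9
position: [0.5174, 0.0728, 0.0728]
tool_rot: [[1.0, 0.021, 0.002], [0.021, -1.0, -0.0], [0.002, 0.0, -1.0]]
ft_force: [-4.5, 0.2, 11.9]
grip_width: 0.0376
gripper_force: 41.1
```

Emit:
{"method": "move_arm", "body": {
  "plan": [
    [0,0,0,0,0,0.2,-1],
    [0,0,0,0,0,0.2,-1]
  ]
}}

```text
time_s: 19.1
position: [0.5177, 0.0729, 0.0724]
tool_rot: [[1.0, 0.023, 0.004], [0.023, -1.0, -0.0], [0.004, 0.001, -1.0]]
ft_force: [-8.8, 0.4, 28.2]
grip_width: 0.0377
gripper_force: 40.9
```

Emit:
{"method": "move_arm", "body": {
  "plan": [
    [0,0,0,0,0,-0.3,0.25],
    [0,0,0,0,0,-0.3,0.25],
    [0,0,0,0,0,-0.3,0.25],
    [0,0,0,-0.5,0,-4,0.25],
    [0,0,0,-1,0,-8.5,0.25]
  ]
}}

```text
time_s: 19.6
position: [0.506, 0.0726, 0.1536]
tool_rot: [[1.0, 0.021, -0.005], [0.021, -1.0, 0.001], [-0.005, -0.001, -1.0]]
ft_force: [0.5, 0.2, 0.1]
grip_width: 0.0534
gripper_force: 0.0
```

Emit:
{"method": "move_arm", "body": {
  "plan": [
    [0,0,0,-1,0,-5,0.25],
    [0,0,-40,-4,4,-10,0.25],
    [0,0,-40,-4,4,-10,0.25],
    [0,0,-40,-4,4,-10,0.25],
    [0,0,-40,-4,4,-10,0.25]
  ]
}}

```text
time_s: 20.1
position: [0.4678, 0.0314, 0.2547]
tool_rot: [[0.81, 0.586, 0.001], [0.586, -0.81, 0.0], [0.001, 0.0, -1.0]]
ft_force: [1.2, -0.1, -0.8]
grip_width: 0.0534
gripper_force: 0.0
```

Run:
```python
from plan import *
np.set_printoptions(precision=4,suppress=True)
st()
S=env.get_image("scene");save(S,"s7.png",(260,150,390,255),6)
T=env.get_image("top")
for p in(S,T):
    print([(d["pixel"],round(d["conf"],2)) for d in env.tip_of("rail_grip",p)],proj(p,[.6026,.034,.18]))
    c=p["color"].astype(int);g=(c.max(2)<45);k=proj(p,[.6026,.034,.18]).astype(int)
    m=np.zeros_like(g);m[k[1]-20:k[1]+20,k[0]-25:k[0]+25]=g[k[1]-20:k[1]+20,k[0]-25:k[0]+25]
    ys,xs=np.nonzero(m);print("dark",len(xs),xs.min() if len(xs) else 0,xs.max() if len(xs) else 0,xs.mean(),ys.mean())
chain([([.6026,.034,.27],Rt(91)),([.6026,.034,.172],Rt(91))])
```

```text
20.1 [0.4678 0.0314 0.2547] [[0.81, 0.586, 0.001], [0.586, -0.81, 0.0], [0.001, 0.0, -1.0]] [ 1.2 -0.1 -0.8] 0.0534 0.0
[([336.5, 200.8], 0.64)] [336.676  201.2029]
dark 54 327 346 335.25925925925924 201.57407407407408
[([321.4, 169.8], 0.57)] [322.851  166.2442]
dark 68 311 335 322.88235294117646 166.80882352941177
[-0.1, 0.0, -55.6] [11.12, 7.61, -1.61] rows 6.5
[0.0, 0.0, 0.0] [0.0, 0.0, 9.8] rows 2.0
```

View pics/s7.png

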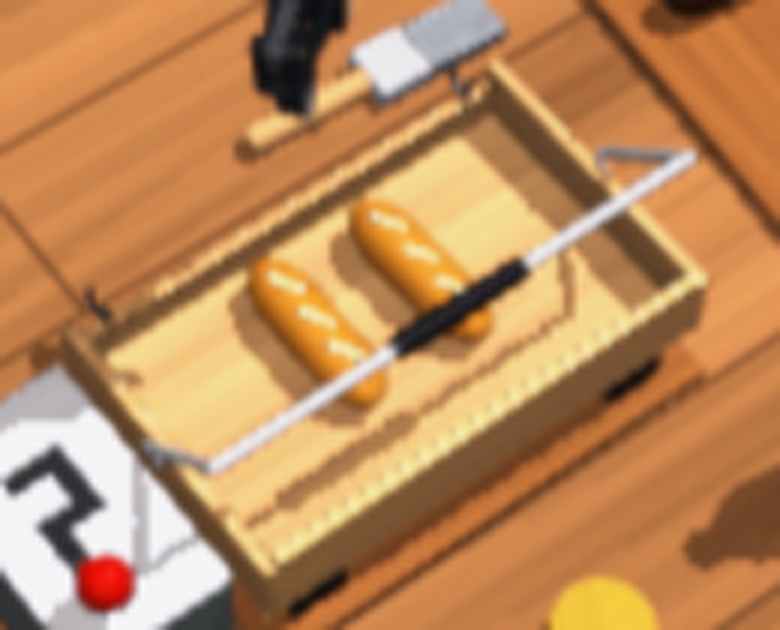

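Emit:
{"method": "move_arm", "body": {
  "plan": [
    [0,0,-38,8,5.5,-1.6,0],
    [0,0,-38,8,5.5,-1.6,0],
    [0,0,-38,8,5.5,-1.6,0],
    [0,0,-38,8,5.5,-1.6,0],
    [0,0,-38,8,5.5,-1.6,0]
  ]
}}

```text
time_s: 20.8
position: [0.5653, 0.0337, 0.2695]
tool_rot: [[0.281, 0.96, -0.002], [0.96, -0.281, 0.0], [-0.0, -0.002, -1.0]]
ft_force: [-0.3, -0.4, 0.2]
grip_width: 0.0425
gripper_force: 0.0
```

```bash
cat > rail.py <<'E'
from plan import *
H=np.array([.536,.034,.108])
def g(b): return H+.098*np.array([np.cos(b),0,np.sin(b)])  # b from +x
def arc(R,b0,b1,n):
    p0=g(b0)
    for i,b in enumerate(np.linspace(b0,b1,n+1)[1:]):
        print((R.T@(g(b)-p0)*100).round(2).tolist())
        if i%5==4: p0=g(b);print("--",(p0+[0,0,-.008]).round(4))
E
python3 - <<'E'
from rail import *
st()
R=Rt(91);chain([([.6025,.034,.26],R),([.6025,.034,.172],R)])
arc(R,.825,np.pi+.1,15)
E
```

```text
20.8 [0.5653 0.0337 0.2695] [[0.281, 0.96, -0.002], [0.96, -0.281, 0.0], [-0.0, -0.002, -1.0]] [-0.3 -0.4  0.2] 0.0425 0.0
[-0.1, -0.0, -17.3] [1.07, 3.57, 0.94] rows 2.0
[0.0, 0.0, 0.0] [0.0, 0.0, 8.8] rows 1.8
[0.02, -1.24, -0.97]
[0.05, -2.62, -1.74]
[0.07, -4.11, -2.27]
[0.1, -5.66, -2.55]
[0.13, -7.23, -2.58]
-- [0.5301 0.034  0.1978]
[0.03, -1.56, 0.22]
[0.05, -3.07, 0.69]
[0.08, -4.48, 1.39]
[0.1, -5.76, 2.31]
[0.12, -6.87, 3.43]
-- [0.4614 0.034  0.1635]
[0.02, -0.92, 1.28]
[0.03, -1.63, 2.69]
[0.04, -2.1, 4.19]
[0.04, -2.32, 5.76]
[0.04, -2.29, 7.33]
-- [0.4385 0.034  0.0902]
```

Emit:
{"method": "move_arm", "body": {
  "plan": [
    [0,0,-17.3,1.1,3.6,0.9,0],
    [0,0,-17.3,1.1,3.6,0.9,0],
    [0,0,-17.3,1.1,3.6,0.9,0],
    [0,0,-17.3,1.1,3.6,0.9,0]
  ]
}}

```text
time_s: 21.2
position: [0.6024, 0.0341, 0.2611]
tool_rot: [[-0.01, 1.0, -0.001], [1.0, 0.01, 0.0], [0.0, -0.001, -1.0]]
ft_force: [-0.1, -0.8, 0.0]
grip_width: 0.043
gripper_force: 0.0
```

Emit:
{"method": "move_arm", "body": {
  "plan": [
    [0,0,0,0,0,4,0],
    [0,0,0,0,0,7,0],
    [0,0,0,0,0,8.8,0],
    [0,0,0,0,0,8.8,0],
    [0,0,0,0,0,8.8,0]
  ]
}}

```text
time_s: 21.7
position: [0.6027, 0.034, 0.1744]
tool_rot: [[-0.013, 1.0, 0.001], [1.0, 0.013, -0.0], [-0.0, 0.001, -1.0]]
ft_force: [0.9, -0.4, 0.4]
grip_width: 0.0428
gripper_force: 0.0
```

Run:
```python
from rail import *
st()
```

```text
21.7 [0.6027 0.034  0.1744] [[-0.013, 1.0, 0.001], [1.0, 0.013, -0.0], [-0.0, 0.001, -1.0]] [ 0.9 -0.4  0.4] 0.0428 0.0
```

Emit:
{"method": "move_arm", "body": {
  "plan": [
    [0,0,0,0,0,0.3,0],
    [0,0,0,0,0,0.3,-1],
    [0,0,0,0,0,0.3,-1],
    [0,0,0,0,0,0.3,-1],
    [0,0,0,0,0,0.3,-1]
  ],
  "squeeze": 40
}}

```text
time_s: 22.2
position: [0.6028, 0.034, 0.1708]
tool_rot: [[-0.015, 1.0, 0.001], [1.0, 0.015, 0.0], [-0.0, 0.001, -1.0]]
ft_force: [-0.4, -0.3, 3.1]
grip_width: 0.014
gripper_force: 39.1
```

Emit:
{"method": "move_arm", "body": {
  "plan": [
    [0,0,0,0,0,0,-1]
  ]
}}

```text
time_s: 22.3
position: [0.6029, 0.034, 0.1707]
tool_rot: [[-0.015, 1.0, 0.001], [1.0, 0.015, 0.0], [0.0, 0.001, -1.0]]
ft_force: [0.5, -0.3, 3.4]
grip_width: 0.0141
gripper_force: 39.2
```

Emit:
{"method": "move_arm", "body": {
  "plan": [
    [0,0,0,0,-1.24,-0.97,-1],
    [0,0,0,0,-2.62,-1.74,-1],
    [0,0,0,0,-4.11,-2.27,-1],
    [0,0,0,0,-5.66,-2.55,-1],
    [0,0,0,0,-7.23,-2.58,-1]
  ]
}}

```text
time_s: 22.8
position: [0.532, 0.0328, 0.1983]
tool_rot: [[-0.015, 1.0, 0.008], [1.0, 0.015, -0.0], [-0.0, 0.008, -1.0]]
ft_force: [5.4, 0.5, 12.3]
grip_width: 0.0138
gripper_force: 42.0
```

Emit:
{"method": "move_arm", "body": {
  "plan": [
    [0,0,0,0,-1.56,0.22,-1],
    [0,0,0,0,-3.07,0.69,-1],
    [0,0,0,0,-4.48,1.39,-1],
    [0,0,0,0,-5.76,2.31,-1],
    [0,0,0,0,-6.87,3.43,-1]
  ]
}}

```text
time_s: 23.3
position: [0.4624, 0.0317, 0.1627]
tool_rot: [[-0.015, 1.0, 0.005], [1.0, 0.015, -0.0], [-0.0, 0.005, -1.0]]
ft_force: [2.8, 0.2, 2.9]
grip_width: 0.0141
gripper_force: 43.8
```

Emit:
{"method": "move_arm", "body": {
  "plan": [
    [0,0,0,0,0,0,-1]
  ]
}}

```text
time_s: 23.4
position: [0.4612, 0.0317, 0.1616]
tool_rot: [[-0.015, 1.0, 0.0], [1.0, 0.015, -0.0], [-0.0, 0.0, -1.0]]
ft_force: [1.6, -0.4, 0.2]
grip_width: 0.0141
gripper_force: 43.4
```

Emit:
{"method": "move_arm", "body": {
  "plan": [
    [0,0,0,0,-0.92,1.28,-1],
    [0,0,0,0.05,-1.63,2.69,-1],
    [0,0,0,0.1,-2.1,4.19,-1],
    [0,0,0,0.1,-2.32,5.5,-1],
    [0,0,0,0.1,-2.3,6.8,-1]
  ]
}}

```text
time_s: 23.9
position: [0.4379, 0.0316, 0.0937]
tool_rot: [[-0.016, 1.0, -0.002], [1.0, 0.016, -0.002], [-0.002, -0.002, -1.0]]
ft_force: [-4.9, -8.4, 5.7]
grip_width: 0.0144
gripper_force: 48.7
```

Emit:
{"method": "move_arm", "body": {
  "plan": [
    [0,0,0,0,0,0,-1]
  ]
}}

```text
time_s: 24.0
position: [0.4378, 0.0316, 0.0928]
tool_rot: [[-0.016, 1.0, -0.004], [1.0, 0.016, -0.001], [-0.001, -0.004, -1.0]]
ft_force: [-2.4, -7.4, -1.9]
grip_width: 0.0145
gripper_force: 48.3
```

Emit:
{"method": "move_arm", "body": {
  "plan": [
    [0,0,0,0,0,0.3,-1],
    [0,0,0,0,0,0.3,-1]
  ]
}}

```text
time_s: 24.2
position: [0.4379, 0.0316, 0.0906]
tool_rot: [[-0.016, 1.0, -0.004], [1.0, 0.016, -0.002], [-0.001, -0.004, -1.0]]
ft_force: [-4.1, -8.7, 0.5]
grip_width: 0.0142
gripper_force: 48.5
```

Emit:
{"method": "move_arm", "body": {
  "plan": [
    [0,0,0,-0.1,0,0.2,-1],
    [0,0,0,-0.1,0,0.2,-1]
  ]
}}

```text
time_s: 24.4
position: [0.4381, 0.0315, 0.0901]
tool_rot: [[-0.016, 1.0, -0.002], [1.0, 0.016, 0.0], [0.0, -0.002, -1.0]]
ft_force: [-9.1, 0.4, 21.1]
grip_width: 0.014
gripper_force: 60.6
```

Emit:
{"method": "move_arm", "body": {
  "plan": [
    [0,0,0,0,0,0.2,-1],
    [0,0,0,0,0,0.2,-1]
  ]
}}

```text
time_s: 24.6
position: [0.4382, 0.0315, 0.0897]
tool_rot: [[-0.016, 1.0, -0.0], [1.0, 0.016, -0.001], [-0.001, -0.0, -1.0]]
ft_force: [-17.1, 0.5, 43.7]
grip_width: 0.0143
gripper_force: 74.8
```

Emit:
{"method": "move_arm", "body": {
  "plan": [
    [0,0,0,0,0,-0.2,-0.3],
    [0,0,0,0,0,-0.2,-0.3],
    [0,0,0,0,0,-0.2,-0.3],
    [0,0,0,0,0,-5,-0.3],
    [0,0,0,0,0,-10,-0.3]
  ]
}}

```text
time_s: 25.1
position: [0.4379, 0.0316, 0.187]
tool_rot: [[-0.015, 1.0, -0.005], [1.0, 0.015, 0.001], [0.001, -0.005, -1.0]]
ft_force: [1.3, 0.0, -0.5]
grip_width: 0.0298
gripper_force: 0.0
```

Emit:
{"method": "move_arm", "body": {
  "plan": [
    [0,0,0,-12,-4,-3,0.5],
    [0,0,0,-12,-4,-3,0.5],
    [0,0,0,-12,-4,-3,0.5],
    [0,0,0,-12,-4,-3,0.5]
  ]
}}

```text
time_s: 25.5
position: [0.4002, -0.0919, 0.2174]
tool_rot: [[-0.011, 1.0, 0.0], [1.0, 0.011, -0.001], [-0.001, 0.0, -1.0]]
ft_force: [0.2, -0.1, 0.1]
grip_width: 0.0639
gripper_force: 0.0
```

Run:
```python
from plan import *
np.set_printoptions(precision=4,suppress=True)
st()
S=env.get_image("scene");save(S,"s8.png",(250,145,390,250),5.5)
T=env.get_image("top")
from fit import knob
for p,n in((S,"S"),(T,"T")):
    for X in([.4385,.034,.098],[.4385,.202,.098],[.4385,-.134,.098]): print(n,proj(p,X))
    print([(d["pixel"],round(d["conf"],2)) for d in env.tip_of("rail_grip",p)])
o=[]
for p in(S,T):
    c=cv2.cvtColor(p["color"],cv2.COLOR_RGB2HSV).astype(int);k=proj(p,[.605,-.212,.135]).astype(int)
    m=((c[...,0]<6)|(c[...,0]>174))&(c[...,1]>180)&(c[...,2]>90);w=np.zeros_like(m);w[k[1]-12:k[1]+12,k[0]-12:k[0]+12]=1
    ys,xs=np.nonzero(m&w);o.append((p,np.array([xs.mean(),ys.mean()])))
print("knob",tri(o))
```

```text
25.5 [ 0.4002 -0.0919  0.2174] [[-0.011, 1.0, 0.0], [1.0, 0.011, -0.001], [-0.001, 0.0, -1.0]] [ 0.2 -0.1  0.1] 0.0639 0.0
S [307.841  181.4485]
S [344.6754 159.2887]
S [268.8273 204.9902]
[([307.4, 178.3], 0.58), ([323.9, 204.3], 0.58)]
T [323.1392 214.9005]
T [276.0731 214.7221]
T [370.3624 215.0774]
[([324.2, 215.7], 0.89), ([223.4, 217.6], 0.72), ([388.5, 167.3], 0.31), ([324.0, 186.0], 0.29)]
knob (array([ 0.6048, -0.2091,  0.1339]), [np.float64(0.3), np.float64(0.3)])
```

View pics/s8.png

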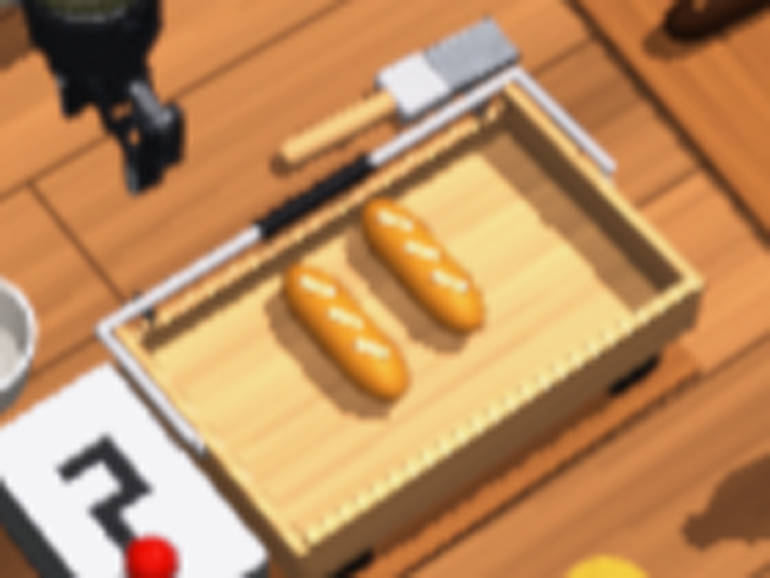

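Emit:
{"method": "move_arm", "body": {
  "plan": [
    [0,0,0,12.6,3.8,0,-1],
    [0,0,0,12.6,3.8,0,-1],
    [0,0,0,12.6,3.8,0,-1],
    [0,0,0,12.6,3.8,4.5,-1],
    [0,0,0,12.6,3.8,8.7,-1]
  ]
}}

```text
time_s: 26.2
position: [0.4366, 0.0396, 0.1287]
tool_rot: [[-0.02, 1.0, 0.002], [1.0, 0.02, -0.0], [-0.0, 0.002, -1.0]]
ft_force: [0.5, 0.0, -0.8]
grip_width: -0.0001
gripper_force: 0.0
```

Emit:
{"method": "move_arm", "body": {
  "plan": [
    [0,0,0,0,0,0.6,-1],
    [0,0,0,0,0,1.2,-1],
    [0,0,0,0,0,1.8,-1],
    [0,0,0,0,0,1.8,-1]
  ]
}}

```text
time_s: 26.6
position: [0.4369, 0.0373, 0.1124]
tool_rot: [[-0.015, 1.0, 0.001], [1.0, 0.015, -0.0], [-0.0, 0.001, -1.0]]
ft_force: [-0.4, -0.1, -0.2]
grip_width: -0.0002
gripper_force: 0.0
```

Emit:
{"method": "move_arm", "body": {
  "plan": [
    [0,0,0,0,0,0.3,-1],
    [0,0,0,0,0,0.3,-1]
  ]
}}

```text
time_s: 26.8
position: [0.4367, 0.0373, 0.1092]
tool_rot: [[-0.015, 1.0, 0.001], [1.0, 0.015, -0.0], [-0.0, 0.001, -1.0]]
ft_force: [0.2, 0.0, -0.1]
grip_width: 0.0001
gripper_force: 0.0
```

Emit:
{"method": "move_arm", "body": {
  "plan": [
    [0,0,0,0,0,0.2,-1],
    [0,0,0,0,0,0.2,-1]
  ]
}}

```text
time_s: 27.0
position: [0.4365, 0.0374, 0.1068]
tool_rot: [[-0.015, 1.0, 0.0], [1.0, 0.015, 0.0], [0.0, 0.0, -1.0]]
ft_force: [-0.0, 0.2, -0.4]
grip_width: -0.0001
gripper_force: 0.0
```

Emit:
{"method": "move_arm", "body": {
  "plan": [
    [0,0,0,0,0,0.2,-1],
    [0,0,0,0,0,0.2,-1]
  ]
}}

```text
time_s: 27.2
position: [0.4367, 0.0374, 0.1057]
tool_rot: [[-0.016, 1.0, 0.001], [1.0, 0.016, -0.0], [-0.0, 0.001, -1.0]]
ft_force: [-3.3, -0.2, 11.8]
grip_width: -0.0002
gripper_force: 5.8
```

Emit:
{"method": "move_arm", "body": {
  "plan": [
    [0,0,0,0,0,0.1,-1],
    [0,0,0,0,0,0.1,-1]
  ]
}}

```text
time_s: 27.4
position: [0.4369, 0.0374, 0.1054]
tool_rot: [[-0.016, 1.0, 0.002], [1.0, 0.016, -0.0], [-0.0, 0.002, -1.0]]
ft_force: [-5.6, 1.0, 22.2]
grip_width: -0.0002
gripper_force: 11.2
```

Run:
```python
from plan import *
st()
R=Rt(90,20);P=env.observe()["position"]
chain([(P+[0,0,.14],None),([.52,-.12,.25],None),([.603,-.245,.234],R),([.603,-.2017,.1127],R)])
```

```text
27.4 [0.4369 0.0374 0.1054] [[-0.016, 1.0, 0.002], [1.0, 0.016, -0.0], [-0.0, 0.002, -1.0]] [-5.6  1.  22.2] -0.0002 11.2
[0.0, 0.0, 0.0] [-0.01, 0.03, -14.0] rows 2.8
[0.0, 0.0, 0.0] [-15.87, 8.07, -0.43] rows 3.6
[-0.1, 20.0, 0.9] [-12.63, 8.1, 1.62] rows 3.0
[0.0, 0.0, 0.0] [-0.08, 0.0, 12.88] rows 2.6
```

Emit:
{"method": "move_arm", "body": {
  "plan": [
    [0,0,0,0,0,-5,-1],
    [0,0,0,0,0,-10,0.5],
    [0,0,0,0,0,-14,0.5],
    [0,0,0,0,0,-14,0.5]
  ]
}}

```text
time_s: 27.8
position: [0.4383, 0.0371, 0.2485]
tool_rot: [[-0.016, 1.0, 0.01], [1.0, 0.016, -0.002], [-0.002, 0.01, -1.0]]
ft_force: [-0.2, 0.0, 0.1]
grip_width: 0.043
gripper_force: 0.0
```

Emit:
{"method": "move_arm", "body": {
  "plan": [
    [0,0,0,-15.9,8.1,-0.4,0.5],
    [0,0,0,-15.9,8.1,-0.4,0.5],
    [0,0,0,-15.9,8.1,-0.4,0.5],
    [0,0,0,-15.9,8.1,-0.4,0.5],
    [0,0,0,-15.9,8.1,-0.4,0.5]
  ]
}}

```text
time_s: 28.3
position: [0.5208, -0.1233, 0.2459]
tool_rot: [[-0.012, 1.0, -0.002], [1.0, 0.012, 0.001], [0.001, -0.002, -1.0]]
ft_force: [0.5, 0.6, -0.6]
grip_width: 0.0641
gripper_force: 0.0
```

Emit:
{"method": "move_arm", "body": {
  "plan": [
    [0,20,0.9,-12.6,8.1,1.6,0.5],
    [0,20,0.9,-12.6,8.1,1.6,0.5],
    [0,20,0.9,-12.6,8.1,1.6,0.5],
    [0,20,0.9,-12.6,8.1,1.6,0.5],
    [0,20,0.9,-12.6,8.1,1.6,0.5]
  ]
}}

```text
time_s: 28.8
position: [0.6028, -0.2451, 0.2294]
tool_rot: [[0.003, 1.0, -0.005], [0.939, -0.001, 0.344], [0.344, -0.006, -0.939]]
ft_force: [-0.2, 0.3, 0.0]
grip_width: 0.064
gripper_force: 0.0
```

Run:
```python
from lev import *
st()
R=Rt(90,20)
chain([([.603,-.2017,.1127],R)])
rows(R,(-.55,.17),[(0,.19),(0.02,-.19),(-.05,-.19),(.54,-.19),(.55,.19)])
```

```text
28.8 [ 0.6028 -0.2451  0.2294] [[0.003, 1.0, -0.005], [0.939, -0.001, 0.344], [0.344, -0.006, -0.939]] [-0.2  0.3  0. ] 0.064 0.0
[-0.3, -0.1, -0.2] [0.06, 0.08, 12.45] rows 2.5
[0.15, -1.13, -0.59]
[0.25, -2.31, -1.05]
[0.3, -3.54, -1.39]
[0.31, -4.8, -1.6]
[0.27, -6.07, -1.68]
-- [-0.0607 -0.0032  0.0167]
[0.88, -0.06, 0.18]
[1.74, -0.12, 0.42]
[2.58, -0.18, 0.72]
[3.4, -0.24, 1.09]
[4.18, -0.3, 1.53]
-- [-0.0637  0.0413  0.0167]
[0.0, 0.16, -0.0]
[0.01, 0.32, -0.0]
[0.01, 0.49, 0.0]
[0.01, 0.65, 0.01]
[0.01, 0.81, 0.02]
-- [-0.0556  0.0414  0.0166]
[-0.02, -1.37, 0.0]
[-0.1, -2.72, 0.16]
[-0.23, -4.05, 0.46]
[-0.42, -5.32, 0.91]
[-0.65, -6.54, 1.5]
-- [-0.121   0.0404  0.0002]
[-0.8, -0.08, -0.4]
[-1.62, -0.12, -0.75]
[-2.47, -0.13, -1.05]
[-3.33, -0.1, -1.29]
[-4.21, -0.03, -1.47]
-- [-0.1213 -0.0041 -0.0004]
```

Emit:
{"method": "move_arm", "body": {
  "plan": [
    [0,0,0,0,0,5,0.5],
    [0,0,0,0,0,9,0.5],
    [0,0,0,0,0,12,0.5],
    [0,0,0,0,0,12.4,0.5],
    [0,0,0,0,0,12.4,0.5]
  ]
}}

```text
time_s: 29.3
position: [0.6026, -0.2012, 0.1167]
tool_rot: [[-0.001, 1.0, -0.003], [0.94, 0.002, 0.342], [0.342, -0.002, -0.94]]
ft_force: [0.1, -0.4, 0.2]
grip_width: 0.0641
gripper_force: 0.0
```

Emit:
{"method": "move_arm", "body": {
  "plan": [
    [0,0,0,0,0,0,-1],
    [0,0,0,0,0,0,-1],
    [0,0,0,0,0,0,-1],
    [0,0,0,0,0,0,-1]
  ],
  "squeeze": 40
}}

```text
time_s: 29.7
position: [0.6048, -0.2038, 0.1181]
tool_rot: [[-0.001, 1.0, 0.005], [0.941, -0.001, 0.339], [0.339, 0.005, -0.941]]
ft_force: [7.6, -0.9, 5.6]
grip_width: 0.0318
gripper_force: 39.2
```

Emit:
{"method": "move_arm", "body": {
  "plan": [
    [0,0,0,0.15,-1.13,-0.59,-1],
    [0,0,0,0.25,-2.31,-1.05,-1],
    [0,0,0,0.3,-3.54,-1.39,-1],
    [0,0,0,0.31,-4.8,-1.6,-1],
    [0,0,0,0.27,-6.07,-1.68,-1]
  ]
}}

```text
time_s: 30.2
position: [0.5455, -0.2079, 0.1367]
tool_rot: [[-0.002, 1.0, 0.011], [0.942, -0.002, 0.336], [0.336, 0.011, -0.942]]
ft_force: [9.7, -2.6, 20.0]
grip_width: 0.0317
gripper_force: 41.9
```

Emit:
{"method": "move_arm", "body": {
  "plan": [
    [0,0,0,0,0,0,-1]
  ]
}}

```text
time_s: 30.3
position: [0.5442, -0.208, 0.1368]
tool_rot: [[-0.001, 1.0, 0.009], [0.942, -0.002, 0.337], [0.337, 0.009, -0.942]]
ft_force: [5.6, -2.8, 17.8]
grip_width: 0.0318
gripper_force: 41.3
```

Emit:
{"method": "move_arm", "body": {
  "plan": [
    [0,0,0,0.7,-0.2,0.35,-1],
    [0,0,0,1.5,-0.25,0.6,-1],
    [0,0,0,2.4,-0.25,0.95,-1],
    [0,0,0,3.3,-0.25,1.35,-1],
    [0,0,0,4.1,-0.25,1.8,-1]
  ]
}}

```text
time_s: 30.8
position: [0.5411, -0.1621, 0.132]
tool_rot: [[-0.0, 1.0, 0.004], [0.941, -0.001, 0.339], [0.339, 0.004, -0.941]]
ft_force: [2.7, -1.6, 4.7]
grip_width: 0.0317
gripper_force: 43.7
```

Emit:
{"method": "move_arm", "body": {
  "plan": [
    [0,0,0,0,0,0,-1]
  ]
}}

```text
time_s: 30.9
position: [0.5409, -0.1611, 0.1317]
tool_rot: [[-0.001, 1.0, 0.003], [0.94, 0.0, 0.34], [0.34, 0.003, -0.94]]
ft_force: [2.6, 0.5, 7.5]
grip_width: 0.032
gripper_force: 43.9
```

Emit:
{"method": "move_arm", "body": {
  "plan": [
    [0,0,0,0.2,0.3,0,-1],
    [0,0,0,0.2,0.6,0,-1],
    [0,0,0,0.2,0.6,0,-1],
    [0,0,0,0.2,0.6,0,-1],
    [0,0,0,0.2,0.6,0,-1]
  ]
}}

```text
time_s: 31.4
position: [0.5463, -0.1597, 0.1313]
tool_rot: [[0.0, 1.0, 0.0], [0.94, -0.0, 0.341], [0.341, 0.0, -0.94]]
ft_force: [1.2, 0.6, 6.7]
grip_width: 0.0317
gripper_force: 44.0
```

Emit:
{"method": "move_arm", "body": {
  "plan": [
    [0,0,0,0,0,0,-1],
    [0,0,0,0,0,0,-1],
    [0,0,0,0,0,0,-1],
    [0,0,0,0,0,0,-1],
    [0,0,0,0,0,0,-1]
  ]
}}

```text
time_s: 31.9
position: [0.5462, -0.1597, 0.1313]
tool_rot: [[0.0, 1.0, 0.0], [0.94, -0.0, 0.341], [0.341, 0.0, -0.94]]
ft_force: [0.7, -0.2, 6.3]
grip_width: 0.0317
gripper_force: 44.0
```

Run:
```python
from plan import *
np.set_printoptions(precision=4,suppress=True)
st()
S=env.get_image("scene");save(S,"s9.png",(240,140,390,255),5)
```

```text
31.9 [ 0.5462 -0.1597  0.1313] [[0.0, 1.0, 0.0], [0.94, -0.0, 0.341], [0.341, 0.0, -0.94]] [ 0.7 -0.2  6.3] 0.0317 44.0
```

View pics/s9.png

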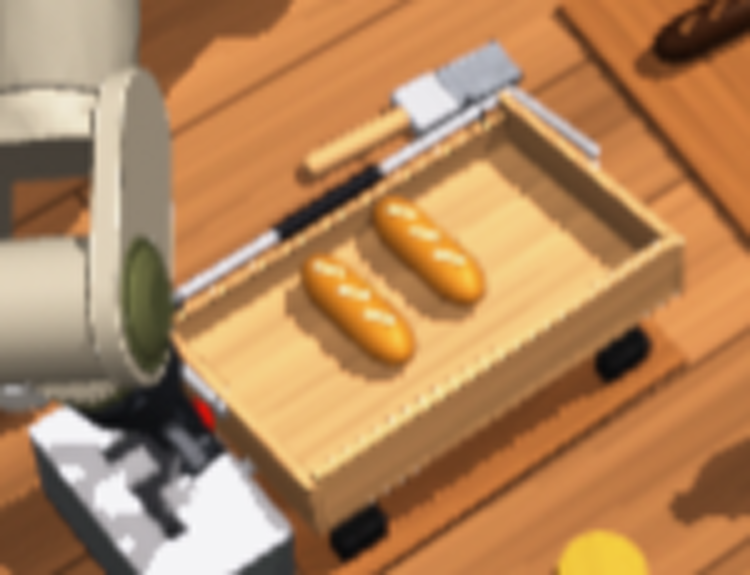

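Emit:
{"method": "move_arm", "body": {
  "plan": [
    [0,0,0,0,0,0,-1],
    [0,0,0,0,0,0,-1],
    [0,0,0,0,0,0,-1],
    [0,0,0,0,0,0,-1],
    [0,0,0,0,0,0,-1]
  ]
}}

```text
time_s: 32.45
position: [0.5462, -0.1597, 0.1313]
tool_rot: [[0.0, 1.0, 0.0], [0.94, -0.0, 0.341], [0.341, 0.0, -0.94]]
ft_force: [1.7, 0.0, 6.5]
grip_width: 0.0316
gripper_force: 44.0
```

Emit:
{"method": "move_arm", "body": {
  "plan": [
    [0,0,0,0,0,0,-1],
    [0,0,0,0,0,0,-1],
    [0,0,0,0,0,0,-1],
    [0,0,0,0,0,0,-1],
    [0,0,0,0,0,0,-1]
  ]
}}

```text
time_s: 32.95
position: [0.5463, -0.1597, 0.1313]
tool_rot: [[0.0, 1.0, 0.0], [0.94, -0.0, 0.341], [0.341, 0.0, -0.94]]
ft_force: [1.5, 1.6, 6.1]
grip_width: 0.032
gripper_force: 44.0
```

Emit:
{"method": "move_arm", "body": {
  "plan": [
    [0,0,0,0,0,0,-1],
    [0,0,0,0,0,0,-1],
    [0,0,0,0,0,0,-1],
    [0,0,0,0,0,0,-1],
    [0,0,0,0,0,0,-1]
  ]
}}

```text
time_s: 33.45
position: [0.5463, -0.1597, 0.1313]
tool_rot: [[0.0, 1.0, 0.0], [0.94, -0.0, 0.341], [0.341, 0.0, -0.94]]
ft_force: [2.8, 0.0, 5.5]
grip_width: 0.0315
gripper_force: 44.0
```

Emit:
{"method": "move_arm", "body": {
  "plan": [
    [0,0,0,0,-1.3,0,-1],
    [0,0,0,-0.1,-2.6,0.16,-1],
    [0,0,0,-0.2,-3.9,0.46,-1],
    [0,0,0,-0.4,-5.1,0.91,-1],
    [0,0,0,-0.6,-6.3,1.45,-1]
  ]
}}

```text
time_s: 33.95
position: [0.4851, -0.1617, 0.1161]
tool_rot: [[-0.0, 1.0, 0.007], [0.941, -0.002, 0.338], [0.338, 0.007, -0.941]]
ft_force: [12.9, -5.4, 13.1]
grip_width: 0.0314
gripper_force: 44.3
```

Emit:
{"method": "move_arm", "body": {
  "plan": [
    [0,0,0,0,0,0,-1]
  ]
}}

```text
time_s: 34.05
position: [0.4834, -0.1616, 0.1157]
tool_rot: [[0.001, 1.0, 0.003], [0.941, -0.002, 0.339], [0.339, 0.002, -0.941]]
ft_force: [2.3, -2.7, 4.9]
grip_width: 0.0319
gripper_force: 43.5
```

Emit:
{"method": "move_arm", "body": {
  "plan": [
    [0,0,0,-0.8,-0.05,-0.4,-1],
    [0,0,0,-1.62,-0.05,-0.75,-1],
    [0,0,0,-2.47,-0.05,-1.05,-1],
    [0,0,0,-3.33,0,-1.29,-1],
    [0,0,0,-4.1,0,-1.45,-1]
  ]
}}

```text
time_s: 34.55
position: [0.4828, -0.2033, 0.1152]
tool_rot: [[-0.0, 1.0, -0.001], [0.939, 0.001, 0.344], [0.344, -0.001, -0.939]]
ft_force: [3.2, 6.9, 6.5]
grip_width: 0.0317
gripper_force: 45.2
```

Emit:
{"method": "move_arm", "body": {
  "plan": [
    [0,0,0,0,0,0,-1]
  ]
}}

```text
time_s: 34.65
position: [0.483, -0.2046, 0.1149]
tool_rot: [[0.001, 1.0, -0.001], [0.94, -0.001, 0.342], [0.342, -0.001, -0.94]]
ft_force: [1.9, -0.1, 6.7]
grip_width: 0.0314
gripper_force: 45.5
```

Emit:
{"method": "move_arm", "body": {
  "plan": [
    [0,0,0,0,0.2,0,-1],
    [0,0,0,0,0.3,0,-1],
    [0,0,0,0,0.3,0,-1]
  ]
}}

```text
time_s: 34.95
position: [0.4841, -0.2041, 0.1155]
tool_rot: [[0.001, 1.0, -0.006], [0.94, 0.001, 0.342], [0.342, -0.006, -0.94]]
ft_force: [-10.2, -2.1, 15.4]
grip_width: 0.032
gripper_force: 45.9
```

Emit:
{"method": "move_arm", "body": {
  "plan": [
    [0,0,0,0,0,0,0.5],
    [0,0,0,0,0,0,0.5],
    [0,0,0,0,0,0,0.5],
    [0,0,0,0,0,-4,0.5],
    [0,0,0,0,0,-9,0.5]
  ]
}}

```text
time_s: 35.45
position: [0.485, -0.2336, 0.1982]
tool_rot: [[0.001, 1.0, -0.007], [0.938, 0.001, 0.346], [0.346, -0.007, -0.938]]
ft_force: [0.7, -0.5, -0.3]
grip_width: 0.064
gripper_force: 0.0
```

Emit:
{"method": "move_arm", "body": {
  "plan": [
    [0,0,0,-12,-8,-6,0.5],
    [0,0,0,-12,-8,-6,0.5],
    [0,0,0,-12,-8,-6,0.5],
    [0,0,0,-12,-8,-6,0.5],
    [0,0,0,-12,-8,-6,0.5]
  ]
}}

```text
time_s: 35.95
position: [0.4051, -0.3685, 0.2137]
tool_rot: [[0.003, 1.0, -0.002], [0.939, -0.002, 0.343], [0.343, -0.003, -0.939]]
ft_force: [-0.4, -0.2, 0.1]
grip_width: 0.0641
gripper_force: 0.0
```

Run:
```python
from plan import *
st()
S=env.get_image("scene");save(S,"s10.png",(200,130,400,270),4)
```

```text
36.0 [ 0.4051 -0.3685  0.2137] [[0.003, 1.0, -0.002], [0.939, -0.002, 0.343], [0.343, -0.003, -0.939]] [-0.4 -0.2  0.1] 0.0641 0.0
```

View pics/s10.png

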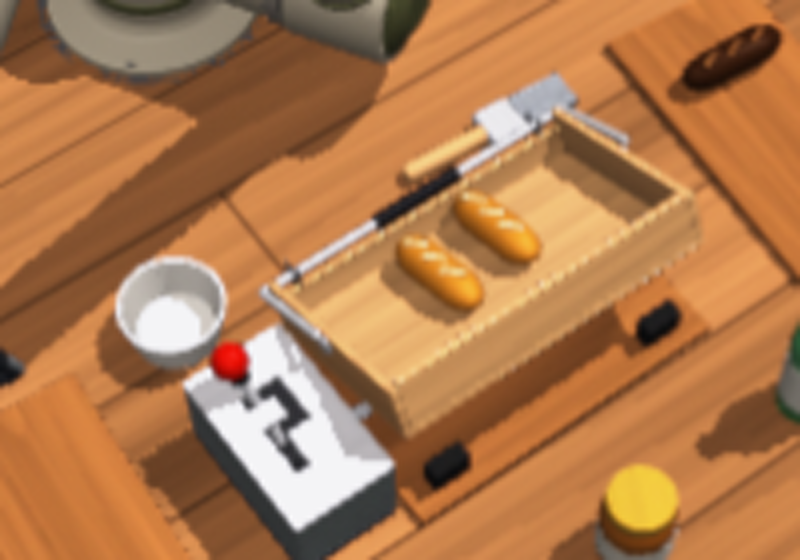

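Emit:
{"method": "move_arm", "body": {
  "plan": [
    [0,0,0,0,0,0,0.5],
    [0,0,0,0,0,0,0.5],
    [0,0,0,0,0,0,0.5],
    [0,0,0,0,0,0,0.5],
    [0,0,0,0,0,0,0.5]
  ]
}}

```text
time_s: 36.5
position: [0.4058, -0.3673, 0.2141]
tool_rot: [[0.0, 1.0, -0.003], [0.94, 0.001, 0.342], [0.342, -0.003, -0.94]]
ft_force: [0.4, 0.5, -0.8]
grip_width: 0.064
gripper_force: 0.0
```

Run:
```python
from h import *
o=[]
for n in("scene","top"):
    p=env.get_image(n);c=cv2.cvtColor(p["color"],cv2.COLOR_RGB2HSV).astype(int);k=proj(p,[.4855,-.209,.136]).astype(int)
    m=((c[...,0]<6)|(c[...,0]>174))&(c[...,1]>180)&(c[...,2]>90);w=np.zeros_like(m);w[k[1]-12:k[1]+12,k[0]-12:k[0]+12]=1
    ys,xs=np.nonzero(m&w);print(n,len(xs),xs.mean(),ys.mean())
print(env.close_job())
```

```text
scene 63 256.92063492063494 219.82539682539684
top 52 392.61538461538464 201.3846153846154
the job is handed in; nothing more can be done
None
```

I restocked the display and handed the job in at about 37 s: both golden rolls lie side by side, front to back, in the raised tray, the rail rests in its front catches, and the lever is in the top notch after a pause of about 2.5 s in the middle one; the judge's result was not shown.

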